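Draw the drip grille out of its lidded caddy and fit it on the drip tray

TASK

Take the long steel drip grille by its protruding end and draw it at its slant out through the slot in the lidded caddy. Lay it down flat across the two ridges of the teal silicone rest, centred, and let go; then take it again by its middle and lower it onto the black drip tray so that both brass pins stand in its two holes and it lies flush on both saddles, and leave it there. Do not disturb the mug, the jug, the canister or the sugar jar.

Things in the scene. Friction and masses are not known exactly. Their poses are not given: they have to be found in the camera images.
- grille: loose flat steel-coloured bar 240 x 44 x 8 mm with dark slits, 0.15 kg +-25 %; 14 mm through holes on its centre line, 95 mm either side of the middle. Origin at its very centre (mid-thickness, centre of mass); x along length, y width, z thickness. Symmetric end for end and top for bottom. At the start it slants through the caddy's slot, about 22 degrees from level.
- grille_end0 (a point): centre of the grille's -x end face: at the start the raised end, with about 100 mm of the length outside the slot and free space all round
- grille_end1 (a point): centre of the grille's +x end face: at the start the low end, on the caddy's floor against its back wall
- caddy: fixed plastic caddy, clear walls, clear clip-on lid that stays shut: 140 (x) x 84 (y) mm, lid 146 x 90 mm, its top 98 mm above the table; walls 5, floor 6 mm thick. Origin at the centre of its underside, z up. The white wall on its -x side (outer face 70 mm from the origin) has the slot, its only opening: 60 mm wide, centred, 58 to 88 mm above the table.
- caddy_slot (a point): middle of the slot's lower edge (sill), on the outer face of the wall, 58 mm above the table; out is the caddy's -x direction
- rest: fixed teal silicone rest: base 130 (x) x 100 (y) x 4 mm, two ridges along y, 14 mm thick, 90 mm long, at x = -45 and +45 mm, tops 24 mm above the table. Origin at the centre of its underside, z up. The grille lies across both ridges, along the rest's x, with room under its middle for fingers.
- rest_top (a point): point above the rest's centre, level with the tops of the ridges (24 mm above the table)
- tray: fixed black drip tray 270 (x) x 100 (y) mm, floor 4 mm. Origin at the centre of its underside, z up. Two grey saddles, x = 70 to 125 mm either side, 62 mm wide, tops 30 mm above the table, each flanked by 4 mm cheeks 54 mm apart inside, tops 46 mm above the table. Between the saddles (140 mm) it is open for fingers. The grille goes along its x, either way round.
- tray_seat (a point): point midway between the two pins, level with the saddle tops (30 mm above the table); the seated grille's centre is 4 mm above it. The brass pins stand at x = -95 and +95 mm from it, y = 0: 9 mm thick, 14 mm high, chamfered tips 44 mm above the table
- mug: loose clear glass mug, radius 38 mm, height 85 mm, handle to its +y; origin at the centre of its underside. Bystander
- jug: loose stainless steel milk jug, widest radius 44 mm, height 105 mm, handle reaching 79 mm to its +x; origin at the centre of its underside. Bystander
- canister: loose cream plastic coffee canister with grey clip-on lid, radius 53 mm, height 130 mm; origin at the centre of its underside. Bystander
- sugar: loose white sugar jar with wooden cap, radius 28 mm, height 70 mm; origin at the centre of its underside. Bystander
There are look-alikes about, which are no part of the job. Of the things like the rest, leave any that is green or red; of the rest the smaller one is meant.

How it is judged:
By the outcome, as a careful person would: the job done as asked, in the order asked, and still so for the second after the job is handed in, with the robot touching nothing.
It also fails if it takes over 58 s, if anything falls off the work surface, if the arm or the gripper's body presses on something with over 40 N, if the wrist force passes 120 N, or if a joint passes its speed limit or range.

ROBOT

A 7-joint arm with a two-finger parallel gripper is mounted at the origin on the work surface. World frame = base frame: x ahead of the robot, y to its left, z up, the work surface at z = 0. Lengths are in m, angles in rad, forces in N, time in s.
With the tool pointing down it reaches from about 0.425 to 0.875 m from the base axis. Payload 4.7 kg.
Tool frame: the origin (TCP) lies at the centre of the arm's flange, where the gripper is bolted on; the fingertips stand 182 mm ahead of it and the grasp point (between the pads) lies 164 mm ahead of it; x points along the fingers, y is the direction in which the jaws open and shut, and the axes are right-handed (so a half turn about x gives the same grasp; the last joint's range is limited). The gripper opens to 87 mm and grips with 3 to 60 N. Pads are 19 mm wide; open, the fingers measure 117 mm over their backs; the gripper's body (75 mm by 190 mm) begins 51 mm behind the grasp point.
Start: joints at [1.237, 0.321, -0.07, 1.45, 0.023, 1.371, -0.057], TCP at [0.222, -0.611, 0.405] pointing down, gripper open.
Joint ranges: [-2.86, 2.86], [-0.3, 2.09], [-1.38, 1.24], [0.06, 2.45], [-1.56, 4.7], [0.09, 2.05], [-2.69, 2.69]. Speed limits (rad/s): [2.57, 2.57, 3.14, 3.14, 3.14, 3.14, 3.14].

INTERFACE

Orientations are given as a rotation vector (axis times angle).
In Python, from bench import ctrl gives the robot as it stands.
- The arm moves only by the shell command python3 -m crank 'ROWS' [FORCE]. ROWS is JSON, one flat list of numbers, 7 for each row, row after row: the shift along the tool's x, y, z in mm, then the turn, a rotation vector about the tool's x, y, z in rad, then the finger opening in mm, from 0 to 87. A call has exactly 5 rows; each row shifts and turns the commanded pose from where the row before left it, along the tool's axes as they then stand; what a row does not reach is not made up. A row lasts 1/8 s, in which the tool goes at most 62.5 mm and 10.7 degrees, less where a joint would pass 70% of its speed; a pose out of reach is approached as far as the arm can. A call with a gripper value outside its range is refused whole. The fingers move at their own pace and stop on an object; FORCE is the grip in N (left out, the last holds). Time passes only in rows, so rows that do not move let the fingers close, or fill a call up. It gives the time, the measured TCP pose, the force and the opening at its end, in the units of the state.
- ctrl.get_state(): the state, without advancing time (a new reading comes with each control period).
- ctrl.get_image(name): name is "side" or "top"; returns the picture (480x640x3 uint8, red, green, blue); there is no depth.
- ctrl.camera_params(name): a dict with "K" (3x3 intrinsics, pixels), "k1" (the pictures are not rectified: a ray, as slopes to the right and down, at radius r is drawn at 1 + k1 r^2 times it, then the intrinsics apply), "world_to_cam" (4x4, takes a point from world to camera coordinates). Camera axes: x right, y down, z forward; pixel columns grow to the right and rows downward; lengths in m; the calibration is good to about 2 mm. A picture is of the moment at which its call begins. camera_params takes no time and is no camera call.
- ctrl.close_job(): hands the job in, once; it reports no verdict.
Trained networks look in the newest picture that a camera, given by its name, has taken for a name from the list of things; names that differ only in an ending like _2 or _b are one class to them, and where a whole thing is asked for, a point or a joint stands for the part that bears it (a point fixed in the world has none). Each returns a list of dicts, best first, with "confidence" (0 to 1); they miss things now and then, are a little off and sometimes report something else, mostly with a low value. They report only what shows in the picture. A call takes as long as a camera call. They do not tell look-alikes from the thing itself.
- ctrl.regions_of(camera, target): "region" (480x640 bool, what is visible of it) and "at" ([column, row] in pixels, amid what is visible of it).
- ctrl.mark_of(camera, target): "at" ([column, row] in pixels: a listed point, or the origin of a listed thing).
The state is a dict: "time": time; "joint_positions": joint angles; "qd": joint speeds; "joint_torque": joint torques, N m; "position": TCP position; "tool_rot": TCP orientation; "ft_force": force on the tool from outside, world axes, zero at the start; "torque": the same for the moment, N m; "grip_width": opening from 0.0 (shut) to 1.0 (fully open).
Only numpy, scipy, OpenCV 4.12 (cv2) and the standard library are available. Lean on these libraries where they do the work, as an engineer would, in place of code of your own. Each camera call takes 0.05 s, during which the arm holds its last target.

## Working session

There is one attempt and no reset: what is moved stays moved. The work goes in short steps, Python scripts to look and compute and a shell command to move; the robot and the scene stay as the last step left them, time stands still between calls to the robot, and variables do not carry over. Pictures are saved under pics/ and viewed, and the job is handed in when it is done.

```bash
ls; mkdir -p pics; python3 - <<'E'
from bench import ctrl
import cv2,json
s=ctrl.get_state();print(s)
for n in("side","top"):
    im=ctrl.get_image(n);cv2.imwrite(f"pics/{n}0.png",im[:,:,::-1]);print(n,ctrl.camera_params(n))
E
```

```text
pics
{'time': 0.0, 'joint_positions': array([ 1.23707302,  0.32183484, -0.07005845,  1.45166439,  0.02259676,
        1.37079656, -0.0568982 ]), 'qd': array([ 0.0013517 , -0.00114257,  0.00086576,  0.00011965, -0.00073612,
       -0.000955  , -0.00034197]), 'joint_torque': array([ 2.74385802e-04, -4.91296721e+01, -4.04117480e-01, -3.12534714e+01,
       -6.39734580e-02,  4.39442054e-02,  1.78533965e-04]), 'position': array([ 0.22144175, -0.61090286,  0.40365861]), 'tool_rot': array([ 2.03266413,  0.35912409, -2.03355698]), 'ft_force': array([-0.15257262,  0.37135588, -0.16943165]), 'torque': array([ 0.01966118, -0.00031065, -0.01878165]), 'grip_width': 0.9991852720930301}
side {'K': array([[563.13663175,   0.        , 315.17453185],
       [  0.        , 563.13663175, 239.99088329],
       [  0.        ,   0.        ,   1.        ]]), 'k1': -0.1434279025232336, 'world_to_cam': array([[ 0.84281934, -0.53789941,  0.01788253, -0.44205782],
       [-0.35848619, -0.58586468, -0.72680824,  0.22124499],
       [ 0.40142646,  0.60615741, -0.6866076 ,  1.55953804],
       [ 0.        ,  0.        ,  0.        ,  1.        ]])}
top {'K': array([[478.40376963,   0.        , 313.03285764],
       [  0.        , 478.40376963, 243.20317039],
       [  0.        ,   0.        ,   1.        ]]), 'k1': -0.014912962537692217, 'world_to_cam': array([[ 0.02770103, -0.99954694,  0.01177142, -0.06593874],
       [-0.98939237, -0.02909573, -0.14232423,  0.52298953],
       [ 0.14260225, -0.00770402, -0.98975009,  1.22981364],
       [ 0.        ,  0.        ,  0.        ,  1.        ]])}
```

View pics/side0.png

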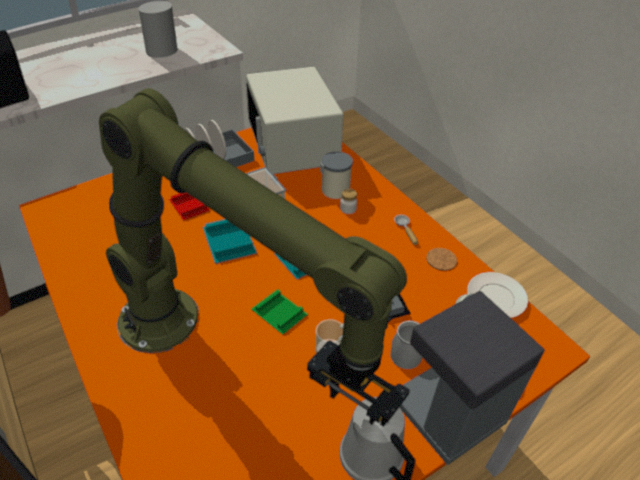

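View pics/top0.png

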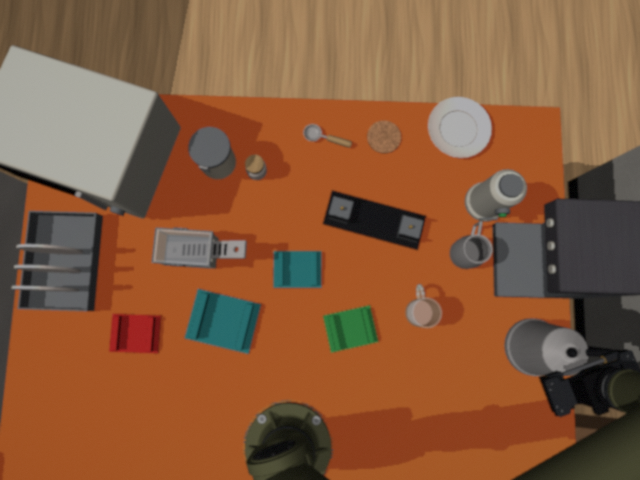

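```bash
cat > h.py <<'E'
import numpy as np,cv2
from bench import ctrl
from scipy.spatial.transform import Rotation as R
P={n:ctrl.camera_params(n) for n in("side","top")}
def ray(n,px):
    p=P[n];d=np.array([p["k1"],0,0,0.])
    u=cv2.undistortPoints(np.array(px,float).reshape(-1,1,2),p["K"],d).reshape(-1,2)
    T=p["world_to_cam"];Rt=T[:3,:3].T;c=-Rt@T[:3,3]
    return c,np.c_[u,np.ones(len(u))]@Rt.T
def onz(n,px,z):
    c,d=ray(n,px);return c+d*((z-c[2])/d[:,2])[:,None]
def proj(n,X):
    p=P[n];T=p["world_to_cam"]
    return cv2.projectPoints(np.array(X,float).reshape(-1,1,3),cv2.Rodrigues(T[:3,:3])[0],T[:3,3],p["K"],np.array([p["k1"],0,0,0.]))[0].reshape(-1,2)
def crop(n,im,x0,y0,x1,y1,f,name,pts=None):
    c=cv2.resize(im[y0:y1,x0:x1,::-1],None,fx=f,fy=f,interpolation=cv2.INTER_CUBIC).copy()
    if pts is not None:
        for q in pts: cv2.circle(c,tuple(int(v) for v in ((q[0]-x0+.5)*f,(q[1]-y0+.5)*f)),2,(255,0,255),-1)
    cv2.imwrite("pics/"+name,c)
E
python3 - <<'E'
from h import *
im=ctrl.get_image("top")
np.save("top.npy",im)
for t in["grille_end0","caddy_slot","caddy","rest_top","tray_seat","tray","mug","jug","canister","sugar","grille"]:
    for r in ctrl.mark_of("top",t)[:4]: 
        print(t,np.round(r["at"],1),round(r["confidence"],2))
crop("top",im,140,215,340,305,4,"c1.png")
crop("top",im,310,170,450,270,5,"c2.png")
E
```

```text
grille_end0 [298.1 270.6] 0.67
grille_end0 [245.1 251.7] 0.66
caddy_slot [213.5 249.9] 0.69
caddy [188.5 251.7] 0.94
rest_top [355.1 329.1] 0.96
rest_top [222.  320.4] 0.85
rest_top [131.1 333.9] 0.75
rest_top [293.1 267.9] 0.74
tray_seat [374.2 217.4] 0.73
tray_seat [294.9 266.2] 0.18
tray [375.7 220.1] 0.75
tray [215.9 164.8] 0.68
mug [417.3 312.9] 0.86
mug [297.5 267.1] 0.36
jug [460.8 255.7] 0.61
jug [253.4 170.7] 0.22
canister [215.7 165.2] 0.69
canister [186.5 252.5] 0.6
sugar [252.6 171.2] 0.69
grille [204.4 250.3] 0.65
```

View pics/c1.png

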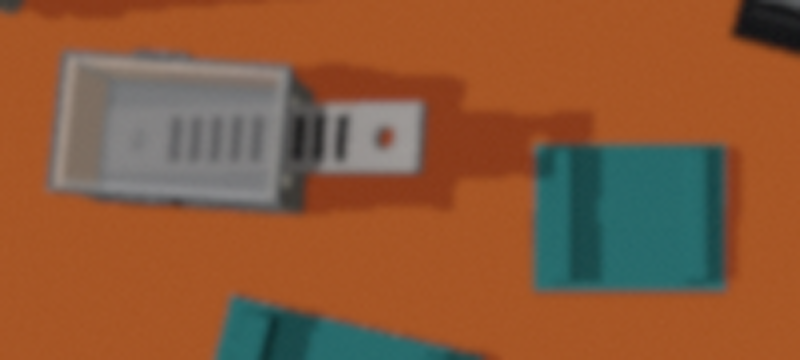

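View pics/c2.png

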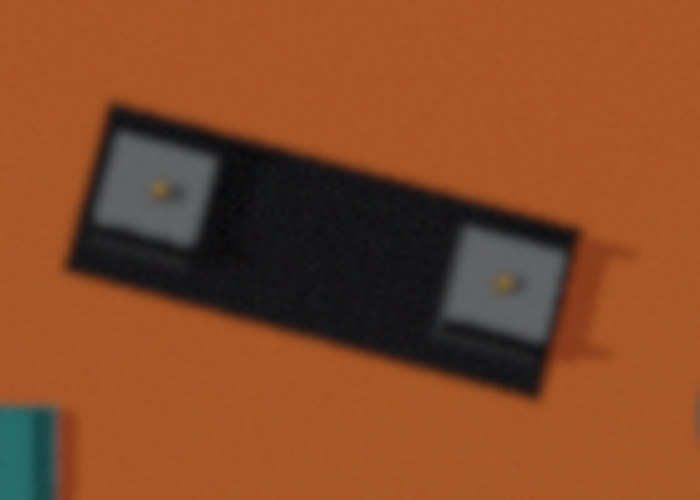

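```bash
cat >> h.py <<'E'
from scipy.optimize import minimize
def box(x0,x1,y0,y1,z0,z1): return np.array([[x,y,z] for x in(x0,x1) for y in(y0,y1) for z in(z0,z1)],float)
S=8
def render(n,boxes,p,roi,zoff=0):
    x,y,a=p;c,s=np.cos(a),np.sin(a);x0,y0,x1,y1=roi
    m=np.zeros(((y1-y0)*S,(x1-x0)*S),np.uint8)
    for b in boxes:
        X=np.c_[x+c*b[:,0]-s*b[:,1],y+s*b[:,0]+c*b[:,1],b[:,2]]
        q=(proj(n,X)-[x0,y0]+.5)*S
        cv2.fillConvexPoly(m,cv2.convexHull(np.round(q).astype(np.int32)),255)
    return cv2.resize(m,(x1-x0,y1-y0),interpolation=cv2.INTER_AREA)/255.
def fit(n,boxes,p0,roi,soft):
    f=lambda p:np.abs(render(n,boxes,[p[0]/1000,p[1]/1000,p[2]/100],roi)-soft).sum()
    best=None
    for k in range(3):
        st=np.array([p0[0]*1000,p0[1]*1000,p0[2]*100])+(0 if k==0 else np.random.randn(3)*3)
        r=minimize(f,st,method="Nelder-Mead",options=dict(initial_simplex=np.vstack([st,st+np.eye(3)*5]),maxiter=400))
        if best is None or r.fun<best.fun: best=r
    p=best.x;return np.array([p[0]/1000,p[1]/1000,p[2]/100]),best.fun
RESTB=[box(-.065,.065,-.05,.05,0,.004),box(-.052,-.038,-.045,.045,0,.024),box(.038,.052,-.045,.045,0,.024)]
E
python3 - <<'E'
from h import *
T=P["top"]["world_to_cam"];print("cam",-T[:3,:3].T@T[:3,3])
im=np.load("top.npy").astype(float)
def cand(px,z): return onz("top",[px],z)[0]
def blend(roi,fg,bg):
    x0,y0,x1,y1=roi;c=im[y0:y1,x0:x1];v=np.array(fg,float)-bg
    return np.clip(((c-bg)@v)/(v@v),0,1)
# rest
for name,roi,px in(("small",(262,238,334,300),(298,269)),):
    bg=np.array(im[242,300]);fg=im[270,305];print(bg,fg)
    # use r-g channel: teal negative
    x0,y0,x1,y1=roi;c=im[y0:y1,x0:x1];h=c[...,0]-c[...,1]
    soft=(h<0).astype(float)   # binary
    g=cand(px,0);print(g, soft.sum())
    for a in(np.pi/2,):
        p,e=fit("top",RESTB,[g[0],g[1],a],roi,soft);print(name,p,np.degrees(p[2]),e)
E
```

```text
cam [ 0.34389424 -0.04121759  1.29241844]
[167.  85.  37.] [ 39. 107. 107.]
[ 0.45836792 -0.01254345  0.        ] 1682.0
small [ 0.45893497 -0.00951999  1.61315491] 92.42696792160397 108.68627450980392
```

```bash
python3 - <<'E'
from h import *
im=np.load("top.npy")
p=[0.45893497,-0.00951999,1.613]
pts=[]
for b in RESTB:
    c,s=np.cos(p[2]),np.sin(p[2]);X=np.c_[p[0]+c*b[:,0]-s*b[:,1],p[1]+s*b[:,0]+c*b[:,1],b[:,2]][:]
    pts+=list(proj("top",X))
crop("top",im,255,235,340,305,9,"c3.png",pts)
E
```

```text
(no output)
```

View pics/c3.png

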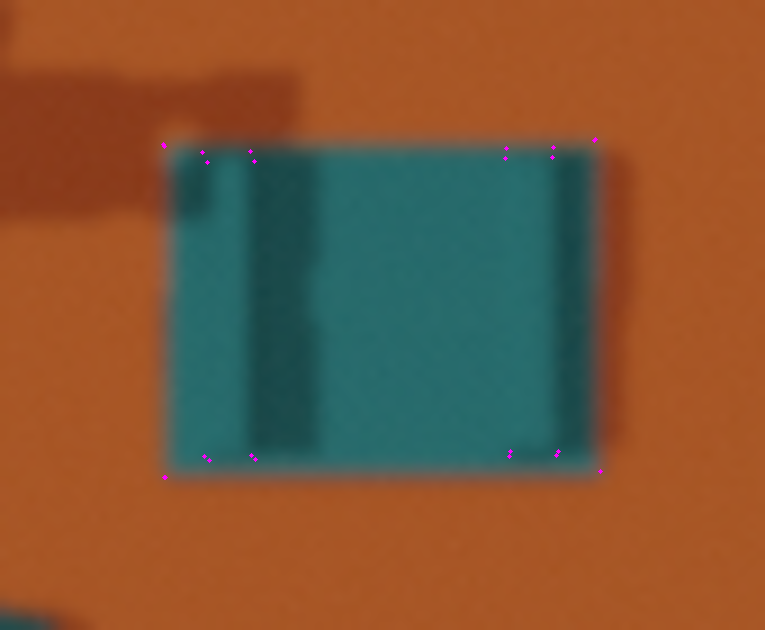

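```bash
python3 - <<'E'
from h import *
from scipy.optimize import least_squares
def pose(pts,model,p0,n="top"):
    def f(p):
        c,s=np.cos(p[2]),np.sin(p[2]);b=np.array(model)
        return (proj(n,np.c_[p[0]+c*b[:,0]-s*b[:,1],p[1]+s*b[:,0]+c*b[:,1],b[:,2]])-pts).ravel()
    r=least_squares(f,p0,x_scale=[.01,.01,.05]);return r.x,np.round(r.fun,1)
def o(q,x0,y0,f): return (np.array(q)+.5)/f-.5+[x0,y0]
# rest: image left=+y. with a=+90: model x -> world y
c=o([(166,146),(600,148),(166,474),(600,474)],255,235,9)
p,e=pose(c,[(.065,-.05,.004),(-.065,-.05,.004),(.065,.05,.004),(-.065,.05,.004)],[.459,-.0095,1.58]);
# note x->y means y-> -x ; top of image=+x => model y=-.05 top
print("rest",p,np.degrees(p[2]),e)
# tray: outer base floor corners z .004
c=o([(111,103),(578,231),(67,268),(538,398)],310,170,5)
p,e=pose(c,[(.135,-.05,.004),(-.135,-.05,.004),(.135,.05,.004),(-.135,.05,.004)],[.55,-.16,1.3]);print("tray base",p,np.degrees(p[2]),e)
c=o([(160,190),(503,284)],310,170,5)
for z in(.044,):
    p2,e=pose(c,[(.095,0,z),(-.095,0,z)],p);print("pins",p2,np.degrees(p2[2]),e)
im=np.load("top.npy")
def pr(p,m):
    b=np.array(m,float);c,s=np.cos(p[2]),np.sin(p[2]);return proj("top",np.c_[p[0]+c*b[:,0]-s*b[:,1],p[1]+s*b[:,0]+c*b[:,1],b[:,2]])
m=[(sx*.135,sy*.05,z) for sx in(1,-1) for sy in(1,-1) for z in(0,.004)]+[(sx*x,sy*.031,.03) for sx in(1,-1) for sy in(1,-1) for x in(.07,.125)]+[(sx*.095,0,z) for sx in(1,-1) for z in(.03,.044)]
crop("top",im,310,170,450,270,5,"c4.png",pr(p2,m))
# caddy: lid corners z .098
c=o([(63,52),(292,66),(49,190),(283,208)],140,215,4)
p,e=pose(c,[(.073,-.045,.098),(-.073,-.045,.098),(.073,.045,.098),(-.073,.045,.098)],[.5,.25,1.6]);print("caddy",p,np.degrees(p[2]),e)
E
```

```text
rest [ 0.45807198 -0.01026547  1.59950775] 91.6450433998342 [ 0.2 -0.2 -0.1 -0.4 -0.2  0.3  0.   0.3]
tray base [ 0.60031876 -0.21736417  1.32840767] 76.1121527972943 [-0.3 -0.7  0.9 -0.6 -1.   0.5  0.3  0.7]
pins [ 0.59919487 -0.21615886  1.32797134] 76.08715294085613 [-0.2 -0.1  0.2  0. ]
caddy [0.49726039 0.27719815 1.53767185] 88.10210721833202 [ 0.2 -0.2  0.5 -0.2 -0.2  0.6 -0.5 -0.2]
```

View pics/c4.png

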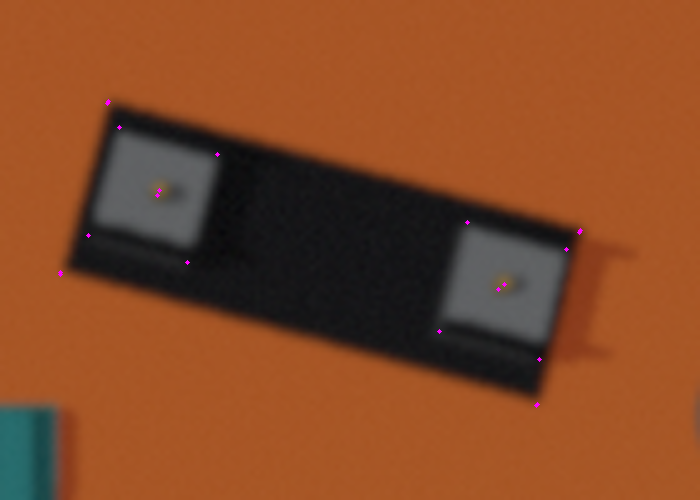

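```bash
python3 - <<'E'
from h import *
def o(q,x0,y0,f): return (np.array(q)+.5)/f-.5+[x0,y0]
q=o([(426,101),(422,175),(385,137)],140,215,4)
print("end corners z.1045",onz("top",q[:2],.1045),"hole",onz("top",q[2:],.095))
print("mark end0",onz("top",[[245.1,251.7]],.101))
# edges of bar: line pts at top surface; slots positions
q=o([(325,104),(325,174)],140,215,4); print(onz("top",q,.080))
s=ctrl.get_state();M=R.from_rotvec(s["tool_rot"]).as_matrix();print(M)
ph=np.radians(88.1);cx=np.array([np.cos(ph),np.sin(ph),0]);th=np.radians(22.3)
n=np.sin(th)*cx+np.cos(th)*np.array([0,0,1]);c0=np.array([.49726,.2772,0])
u=-np.cos(th)*cx+np.sin(th)*np.array([0,0,1])
G=c0-.0475*cx+[0,0,.0552]
print("u",u,"n",n,"centre",G,"end0",G+.12*u,"grasp80",G+.08*u,"TCP",G+.08*u+.164*n, proj("top",[G+.12*u+.004*n,G+.095*u]))
E
```

```text
end corners z.1045 [[0.51854492 0.11750529 0.1045    ]
 [0.47185646 0.11777824 0.1045    ]] hole [[0.49626102 0.14348463 0.095     ]]
mark end0 [[0.48904085 0.11911298 0.101     ]]
[[0.5183085  0.18519217 0.08      ]
 [0.47333602 0.18271615 0.08      ]]
[[-3.62926615e-06  3.40802619e-01 -9.40134870e-01]
 [-7.56640311e-05 -9.40134868e-01 -3.40802618e-01]
 [-9.99999997e-01  6.98975307e-05  2.91984996e-05]]
u [-0.03067549 -0.92470105  0.37945616] n [0.01258094 0.37924754 0.92520972] centre [0.49568513 0.22972611 0.0552    ] end0 [0.49200407 0.11876199 0.10073474] grasp80 [0.49323109 0.15575003 0.08555649] TCP [0.49529436 0.21794663 0.23729089] [[244.51437224 250.31941201]
 [236.65961476 250.45584445]]
```

```bash
cat >> h.py <<'E'
def pose_now():
    s=ctrl.get_state();return s["position"],R.from_rotvec(s["tool_rot"])
def target(grasp,tilt,yaw,back=0):
    """tool y at world angle yaw, tool x tilted: x=(down) rotated by tilt about tool y; grasp pt in world; returns TCP,R"""
    y=np.array([np.cos(yaw),np.sin(yaw),0]);x=np.array([0,0,-1.]);z=np.cross(x,y)
    r=R.from_matrix(np.c_[x,y,z])*R.from_rotvec([0,tilt,0])
    return np.array(grasp)-r.apply([.164+back,0,0]),r
def plan(p,r,p1,r1,n):
    """n equal world-frame steps, printed as tool rows"""
    rv=(r.inv()*r1).as_rotvec()
    for k in range(n):
        a=r*R.from_rotvec(rv*k/n)
        print(np.r_[np.round(a.inv().apply((p1-p)/n)*1000,1),np.round(rv/n,4)].tolist())
E
python3 - <<'E'
from h import *
p,r=pose_now()
D=np.radians
W=[((.26,-.57,.50),-66,0,3),((.45,-.33,.50),-45,0,6),((.50,-.05,.48),-15,0,6),((.4955,.252,.3206),0,-.389,7)]
for q,yw,t,n in W:
    _,r1=target((0,0,0),t,D(yw));q=np.array(q)
    plan(p,r,q,r1,n);print();p,r=q,r1
E
```

```text
[-31.7, -8.5, -16.7, -0.0237, 0.0, -0.0]
[-31.7, -8.1, -16.9, -0.0237, 0.0, -0.0]
[-31.7, -7.7, -17.1, -0.0237, 0.0, -0.0]

[-0.0, -23.7, -45.2, -0.0611, 0.0, 0.0]
[-0.0, -20.9, -46.6, -0.0611, 0.0, 0.0]
[-0.0, -18.0, -47.7, -0.0611, 0.0, 0.0]
[0.0, -15.0, -48.8, -0.0611, 0.0, 0.0]
[0.0, -12.0, -49.6, -0.0611, 0.0, 0.0]
[-0.0, -9.0, -50.2, -0.0611, 0.0, 0.0]

[3.3, -27.1, -38.9, -0.0873, 0.0, 0.0]
[3.3, -23.6, -41.1, -0.0873, 0.0, 0.0]
[3.3, -19.9, -43.0, -0.0873, 0.0, 0.0]
[3.3, -16.1, -44.6, -0.0873, 0.0, 0.0]
[3.3, -12.2, -45.8, -0.0873, 0.0, 0.0]
[3.3, -8.1, -46.7, -0.0873, 0.0, 0.0]

[22.8, -11.8, -41.5, -0.0369, -0.0553, 0.0073]
[20.4, -10.4, -43.1, -0.0369, -0.0553, 0.0073]
[17.9, -8.9, -44.5, -0.0369, -0.0553, 0.0073]
[15.3, -7.4, -45.7, -0.0369, -0.0553, 0.0073]
[12.7, -5.7, -46.8, -0.0369, -0.0553, 0.0073]
[10.1, -4.1, -47.6, -0.0369, -0.0553, 0.0073]
[7.4, -2.4, -48.2, -0.0369, -0.0553, 0.0073]
```

```bash
python3 -m crank '[-32,-8.5,-17,-0.024,0,0,87, -32,-8,-17,-0.024,0,0,87, -32,-8,-17,-0.024,0,0,87, 0,-24,-45,-0.061,0,0,87, 0,-21,-47,-0.061,0,0,87]'
python3 -m crank '[0,-18,-48,-0.061,0,0,87, 0,-15,-49,-0.061,0,0,87, 0,-12,-50,-0.061,0,0,87, 0,-9,-50,-0.061,0,0,87, 3,-27,-39,-0.087,0,0,87]'
```

```text
time: 1.32
position: [0.324, -0.4882, 0.5014]
tool_rot: [1.915, 0.531, -1.914]
ft_force: [0.6, -0.3, -0.1]
grip_width: 1.001
time: 1.95
position: [0.4605, -0.2802, 0.4977]
tool_rot: [1.7, 0.797, -1.698]
ft_force: [-0.3, -0.1, -0.1]
grip_width: 0.997
```

```bash
python3 -m crank '[3,-23.6,-41,-0.087,0,0,87, 3,-20,-43,-0.087,0,0,87, 3,-16,-44.6,-0.087,0,0,87, 3,-12,-46,-0.087,0,0,87, 3,-8,-47,-0.087,0,0,87]'
python3 - <<'E'
from h import *
for n in("side","top"):
    im=ctrl.get_image(n);np.save(n+"1.npy",im);cv2.imwrite(f"pics/{n}1.png",im[:,:,::-1])
p,r=pose_now();print(p)
p1,r1=target((.4955,.1557,.0856),-.389,0,.09)
plan(p,r,p1,r1,7)
E
```

```text
time: 2.58
position: [0.5012, -0.0468, 0.4829]
tool_rot: [1.398, 1.074, -1.398]
ft_force: [0.5, 1.0, -0.6]
grip_width: 1.002
[ 0.50150518 -0.04181968  0.48310464]
[23.3, -11.3, -40.4, -0.0355, -0.0556, 0.0069]
[20.9, -10.0, -42.0, -0.0355, -0.0556, 0.0069]
[18.5, -8.6, -43.4, -0.0355, -0.0556, 0.0069]
[16.0, -7.2, -44.7, -0.0355, -0.0556, 0.0069]
[13.4, -5.7, -45.7, -0.0355, -0.0556, 0.0069]
[10.8, -4.1, -46.6, -0.0355, -0.0556, 0.0069]
[8.2, -2.5, -47.2, -0.0355, -0.0556, 0.0069]
```

View pics/side1.png

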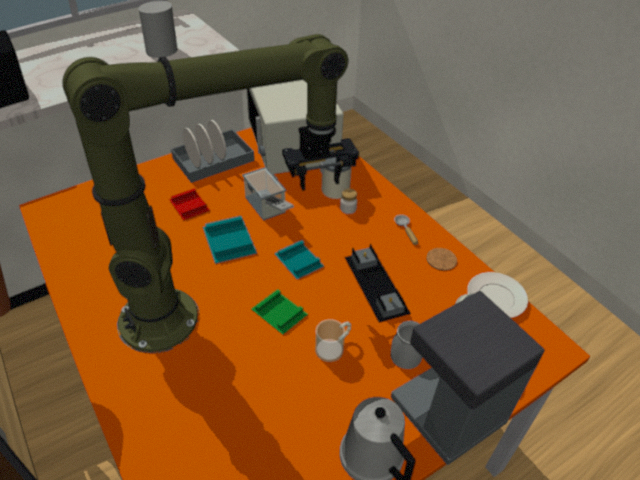

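View pics/top1.png

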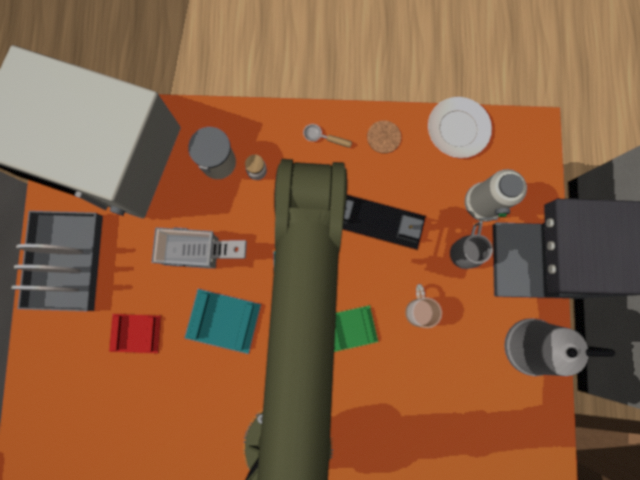

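```bash
python3 - <<'E'
from h import *
im=np.load("side1.npy")
def pr(n,p,m):
    b=np.array(m,float);c,s=np.cos(p[2]),np.sin(p[2]);return proj(n,np.c_[p[0]+c*b[:,0]-s*b[:,1],p[1]+s*b[:,0]+c*b[:,1],b[:,2]])
m=[(sx*.135,sy*.05,0) for sx in(1,-1) for sy in(1,-1)]+[(sx*x,sy*.031,.03) for sx in(1,-1) for sy in(1,-1) for x in(.07,.125)]+[(sx*.095,0,z) for sx in(1,-1) for z in(.03,.044)]
crop("side",im,335,235,420,325,8,"s1.png",pr("side",[.5992,-.2165,1.328],m))
c=R.from_euler
u=[0,-.927,.375]
G=np.array([.4955,.1557,.0856])
e=[G+np.array(u)*.04+[dx,0,0] for dx in(-.022,.022)]+[G]
crop("side",im,235,155,335,285,6,"s2.png",list(proj("side",e))+list(pr("side",[.458,-.0103,1.5995],[(sx*.065,sy*.05,.0) for sx in(1,-1) for sy in(1,-1)]))+list(pr("side",[.4973,.2772,1.5377],[(sx*.07,sy*.042,.0) for sx in(1,-1) for sy in(1,-1)])))
E
```

```text
(no output)
```

View pics/s1.png

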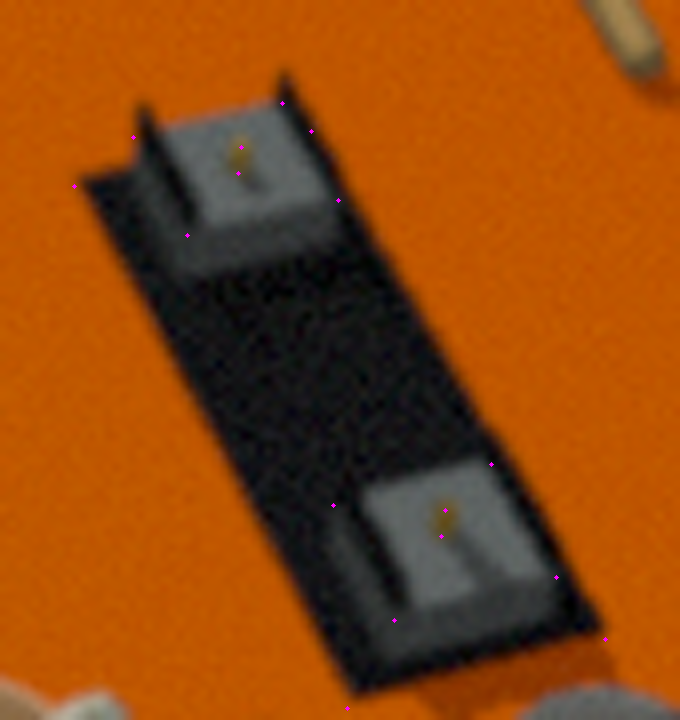

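View pics/s2.png

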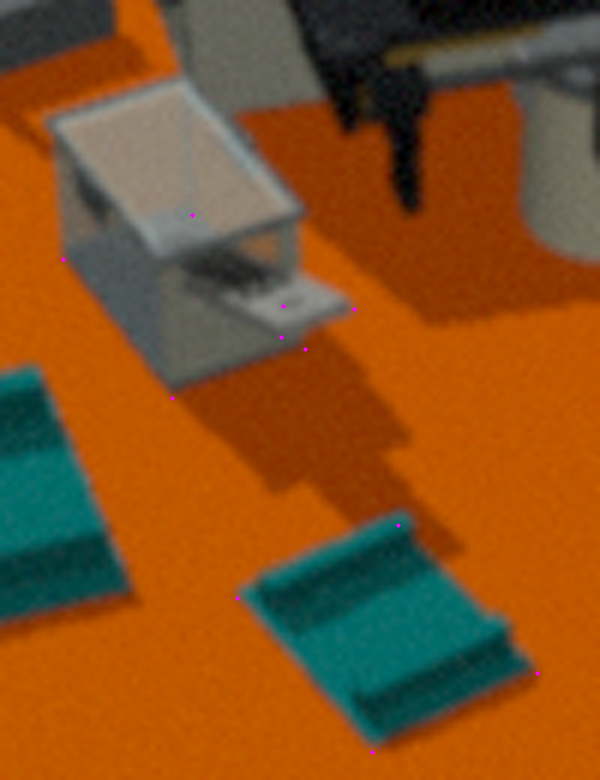

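```bash
python3 -m crank '[23.3,-11.3,-40.4,-0.0355,-0.0556,0.007,87, 20.9,-10,-42,-0.0355,-0.0556,0.007,87, 18.5,-8.6,-43.4,-0.0355,-0.0556,0.007,87, 16,-7.2,-44.7,-0.0355,-0.0556,0.007,87, 13.4,-5.7,-45.7,-0.0355,-0.0556,0.007,87]' && python3 -m crank '[10.8,-4.1,-46.6,-0.0355,-0.0556,0.007,87, 8.2,-2.5,-47.2,-0.0355,-0.0556,0.007,87, 0,0,0,0,0,0,87, 0,0,0,0,0,0,87, 0,0,0,0,0,0,87]'
python3 - <<'E'
from h import *
p,r=pose_now();print(p)
p1,r1=target((.4955,.1557,.0856),-.389,0,0)
plan(p,r,p1,r1,3); print(r.as_matrix())
im=ctrl.get_image("side");crop("side",im,200,60,400,260,4,"s3.png")
E
```

```text
time: 3.3
position: [0.4993, 0.1617, 0.3659]
tool_rot: [1.057, 0.957, -1.391]
ft_force: [0.2, -0.3, -0.7]
grip_width: 0.999
time: 3.92
position: [0.4992, 0.2435, 0.3205]
tool_rot: [0.925, 0.909, -1.381]
ft_force: [0.6, -0.3, 0.9]
grip_width: 0.996
[0.49920215 0.24348884 0.32054787]
[28.9, -1.2, -2.7, -0.0047, 0.001, 0.0013]
[28.9, -1.2, -2.7, -0.0047, 0.001, 0.0013]
[28.9, -1.2, -2.6, -0.0047, 0.001, 0.0013]
[[-0.00403094  0.99989137 -0.01417726]
 [-0.38191379 -0.01464201 -0.92408196]
 [-0.92418916  0.00168958  0.38193132]]
```

View pics/s3.png

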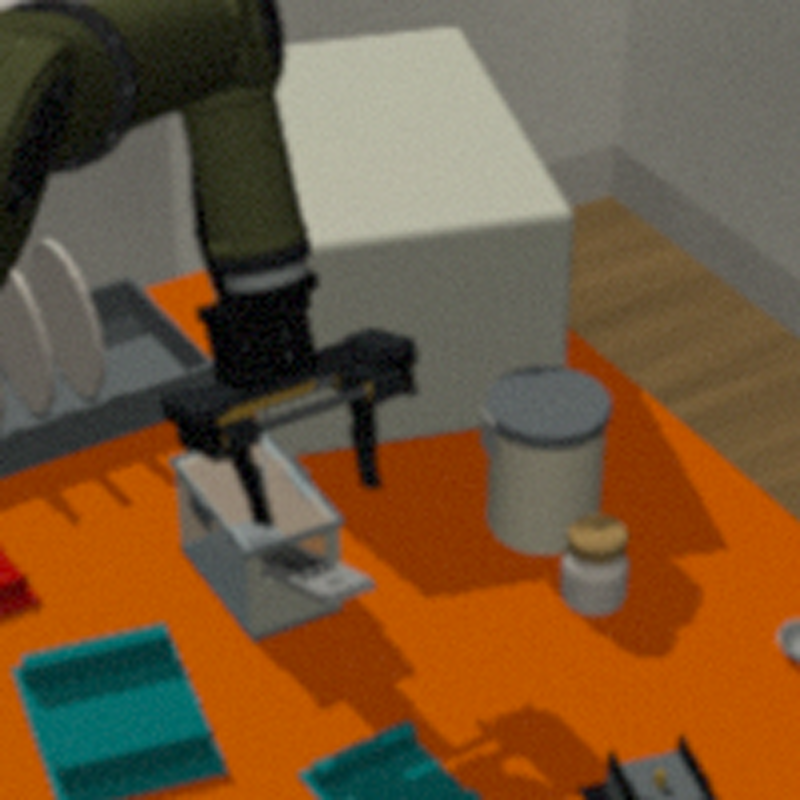

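```bash
python3 -m crank '[29,-1.2,-2.7,-0.0047,0.001,0.001,87, 29,-1.2,-2.7,-0.0047,0.001,0.001,87, 14,-1.2,-2.7,-0.0047,0.001,0.001,87, 0,0,0,0,0,0,87, 0,0,0,0,0,0,87]'
python3 - <<'E'
from h import *
p,r=pose_now();print(p)
p1,r1=target((.4955,.1557,.0856),-.389,0,0)
plan(p,r,p1,r1,1); 
im=ctrl.get_image("side");crop("side",im,230,120,330,220,7,"s4.png")
im=ctrl.get_image("top");crop("top",im,140,200,300,300,5,"t4.png")
E
```

```text
time: 4.6
position: [0.4949, 0.2257, 0.2512]
tool_rot: [0.917, 0.921, -1.366]
ft_force: [-0.1, -0.1, -0.2]
grip_width: 1.001
[0.49494943 0.22572557 0.25122707]
[15.8, 0.5, 2.0, 0.003, -0.0016, -0.0001]
```

View pics/s4.png

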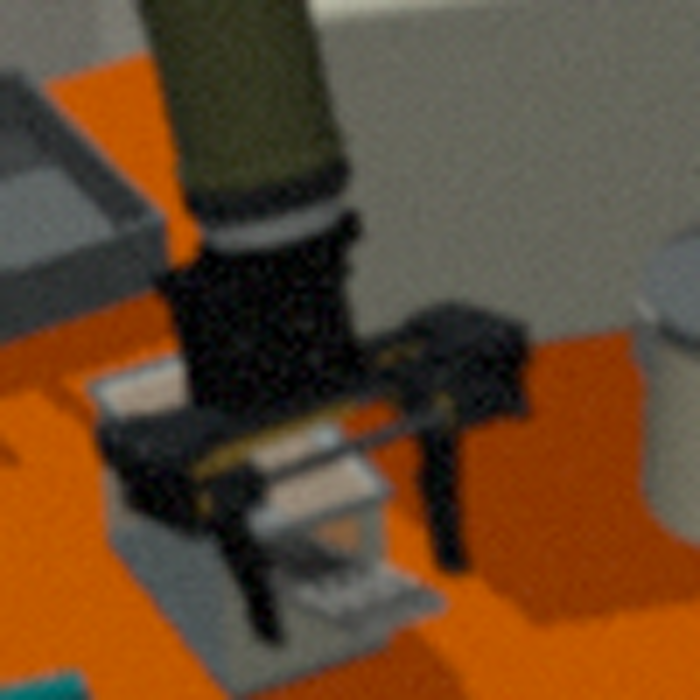

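View pics/t4.png

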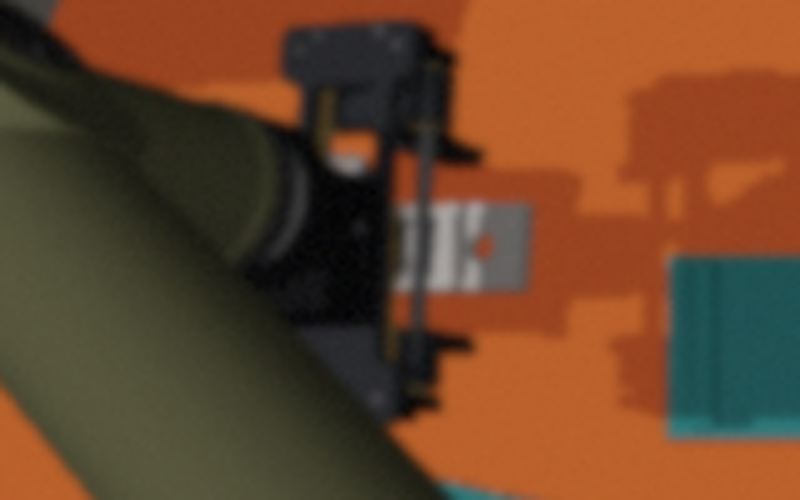

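```bash
python3 -m crank '[16,0.5,2,0.003,0,0,87, 0,0,0,0,0,0,87, 0,0,0,0,0,0,55, 0,0,0,0,0,0,50, 0,0,0,0,0,0,44]' 20
python3 -m crank '[0,0,0,0,0,0,40, 0,0,0,0,0,0,40, 0,0,0,0,0,0,40, 0,0,0,0,0,0,40, 0,0,0,0,0,0,40]' 20
python3 - <<'E'
from h import *
s=ctrl.get_state();print(s["position"],s["ft_force"],s["torque"],s["grip_width"]*87)
im=ctrl.get_image("side");crop("side",im,230,120,330,220,7,"s5.png")
E
```

```text
time: 5.32
position: [0.495, 0.2176, 0.2361]
tool_rot: [0.918, 0.92, -1.369]
ft_force: [0.5, -0.0, -0.5]
grip_width: 0.742
time: 5.95
position: [0.4951, 0.2174, 0.236]
tool_rot: [0.918, 0.92, -1.369]
ft_force: [1.2, 0.3, 0.3]
grip_width: 0.506
[0.49509093 0.21739506 0.23599213] [1.18860973 0.34595655 0.28560993] [ 0.53038274 -0.22124732  0.02947908] 44.03307678083215
```

View pics/s5.png

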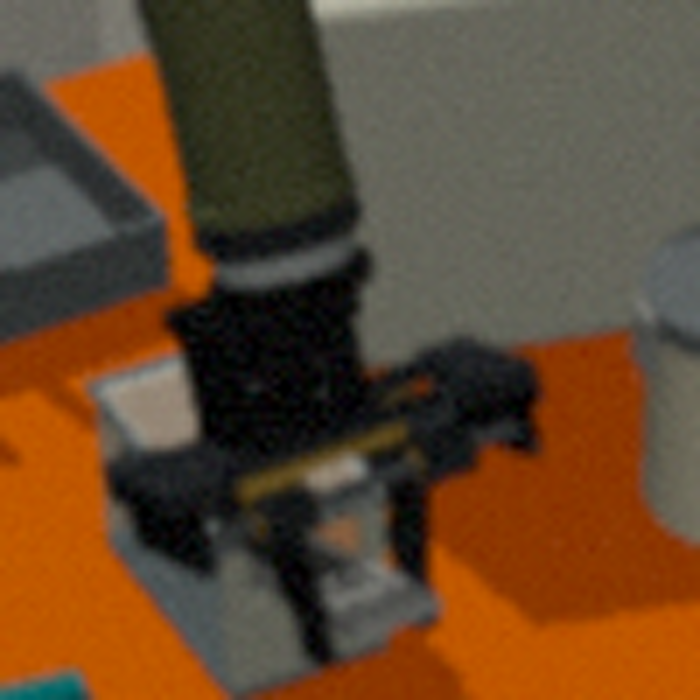

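```bash
python3 -m crank '[0,0,0,0,0,0,40, 0,0,0,0,0,0,40, 0,0,8,0,0,0,40, -1.5,0,12,0,0,0,40, -1.5,0,15,0,0,0,40]' 58
python3 - <<'E'
from h import *
s=ctrl.get_state();print(s["position"],s["ft_force"],s["torque"],s["grip_width"]*87)
im=ctrl.get_image("side");crop("side",im,230,120,330,220,7,"s6.png")
im=ctrl.get_image("top");crop("top",im,140,200,300,300,5,"t6.png")
E
```

```text
time: 6.62
position: [0.4948, 0.1848, 0.2521]
tool_rot: [0.916, 0.92, -1.37]
ft_force: [-0.3, 0.5, -1.6]
grip_width: 0.498
[0.49481261 0.1848138  0.25214441] [-0.34689307  0.47518572 -1.59881177] [ 0.47377397 -0.09356503 -0.0023604 ] 43.287640819176275
```

View pics/s6.png

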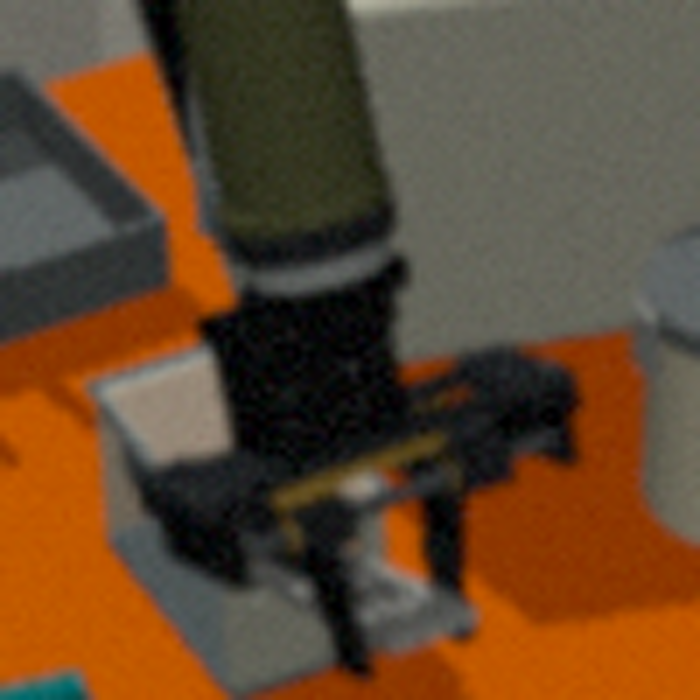

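View pics/t6.png

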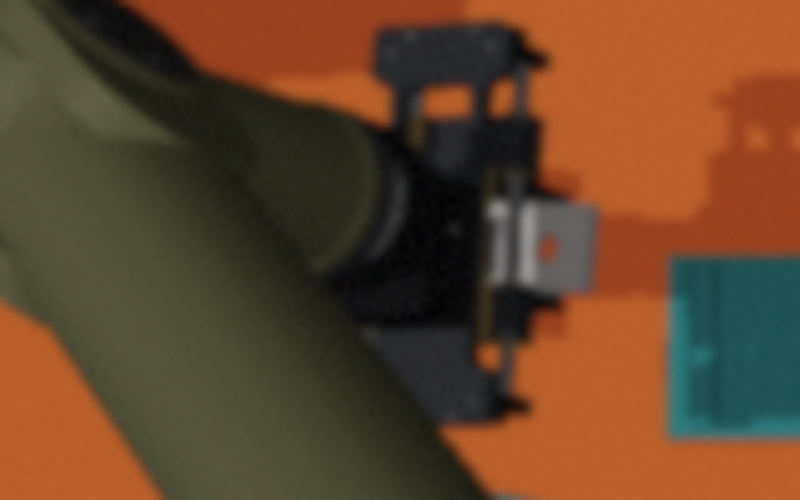

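```bash
python3 -m crank '[-1,0,20,0,0,0,40, -1,0,22,0,0,0,40, -1,0,22,0,0,0,40, 0,0,22,0,0,0,40, 0,0,0,0,0,0,40]'
python3 - <<'E'
from h import *
s=ctrl.get_state();print(s["position"],s["ft_force"],s["torque"],s["grip_width"]*87)
im=ctrl.get_image("side");crop("side",im,230,120,350,220,6,"s7.png")
im=ctrl.get_image("top");crop("top",im,140,200,340,300,4,"t7.png")
E
```

```text
time: 7.35
position: [0.4953, 0.106, 0.2878]
tool_rot: [0.919, 0.917, -1.372]
ft_force: [-0.3, 0.5, -1.1]
grip_width: 0.492
[0.49530364 0.10597076 0.28779347] [-0.32667739  0.46381693 -1.08402976] [ 0.45748414 -0.11051853 -0.00199899] 42.84491559077885
```

View pics/s7.png

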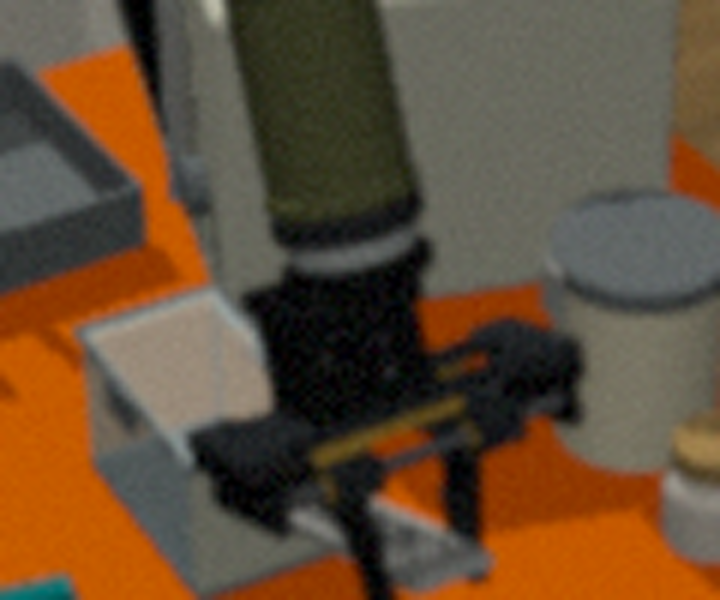

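View pics/t7.png

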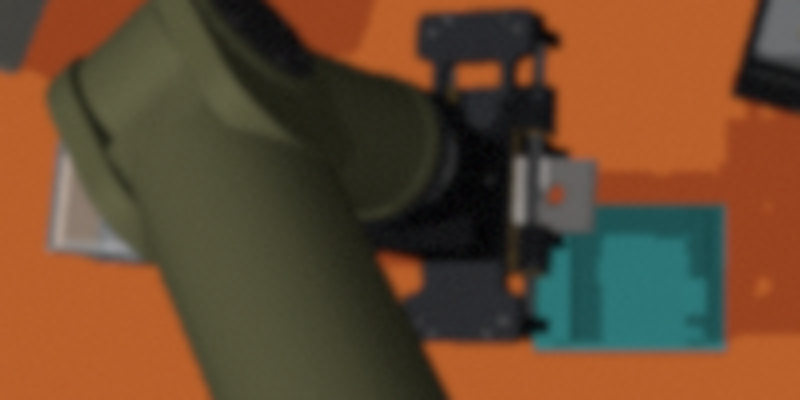

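```bash
python3 -m crank '[0,0,20,0,0,0,40, 0,0,22,0,0,0,40, 0,0,25,0,0,0,40, 0,0,10,0,0,0,40, 0,0,0,0,0,0,40]'
python3 - <<'E'
from h import *
s=ctrl.get_state();print(s["position"],s["ft_force"],s["torque"],s["grip_width"]*87)
im=ctrl.get_image("side");crop("side",im,230,120,350,220,6,"s8.png")
im=ctrl.get_image("top");crop("top",im,140,200,340,300,4,"t8.png")
E
```

```text
time: 8.07
position: [0.4952, 0.0368, 0.3163]
tool_rot: [0.918, 0.92, -1.369]
ft_force: [-0.1, 0.7, -0.9]
grip_width: 0.495
[0.49515829 0.03682565 0.31631055] [-0.1251151   0.65468858 -0.86538637] [ 0.40675878 -0.13536781 -0.01273083] 43.088381421913084
```

View pics/s8.png

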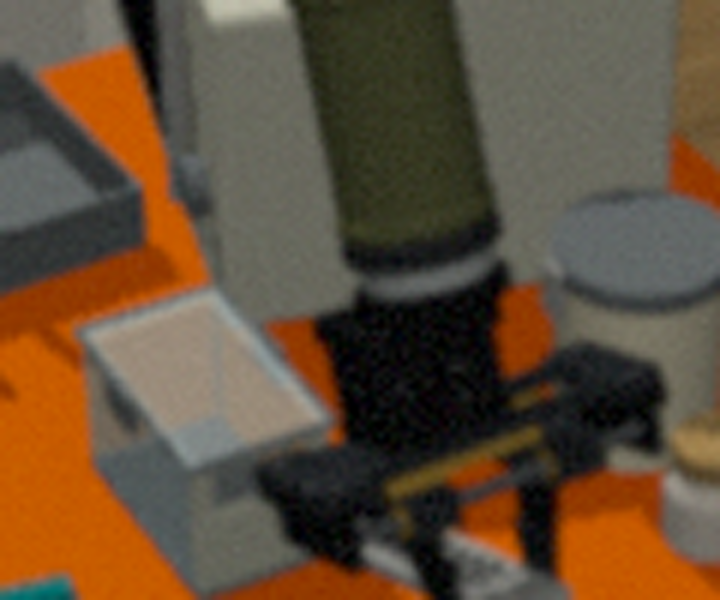

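View pics/t8.png

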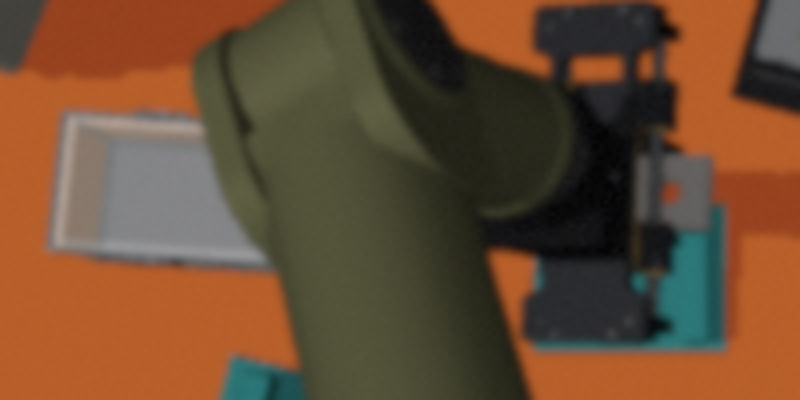

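```bash
python3 - <<'E'
from h import *
p,r=pose_now()
p1,r1=target((.4603,-.0903,.10),0,np.radians(1.65),0)
print(p,p1)
plan(p,r,p1,r1,5)
E
```

```text
[0.49501287 0.03763217 0.31604652] [ 0.4603 -0.0903  0.264 ]
[19.3, -7.0, 19.7, -0.0053, 0.0774, 0.0015]
[17.7, -7.1, 21.1, -0.0053, 0.0774, 0.0015]
[16.0, -7.2, 22.4, -0.0053, 0.0774, 0.0015]
[14.2, -7.4, 23.5, -0.0053, 0.0774, 0.0015]
[12.4, -7.5, 24.5, -0.0053, 0.0774, 0.0015]
```

```bash
python3 -m crank '[19,-7,20,-0.005,0.077,0.001,40, 18,-7,21,-0.005,0.077,0.001,40, 16,-7,22,-0.005,0.077,0.001,40, 14,-7.4,23.5,-0.005,0.077,0.001,40, 12,-7.5,24.5,-0.005,0.077,0.001,40]'
python3 -m crank '[0,0,0,0,0,0,40, 0,0,0,0,0,0,40, 0,0,0,0,0,0,40, 0,0,0,0,0,0,40, 0,0,0,0,0,0,40]'
python3 - <<'E'
from h import *
s=ctrl.get_state();print(s["position"],s["ft_force"],s["torque"],s["grip_width"]*87)
p,r=pose_now();print(r.as_matrix())
p1,r1=target((.4603,-.0903,.06),0,np.radians(1.65),0);plan(p,r,p1,r1,2)
for n,b in(("side",(230,170,390,290)),("top",(200,190,360,310))):
    im=ctrl.get_image(n);np.save(n+"9.npy",im);crop(n,im,*b,5,n+"9.png")
E
```

```text
time: 8.8
position: [0.4603, -0.0906, 0.2647]
tool_rot: [1.187, 1.223, -1.19]
ft_force: [0.6, 0.5, -2.3]
grip_width: 0.491
time: 9.43
position: [0.4606, -0.0905, 0.2654]
tool_rot: [1.186, 1.22, -1.192]
ft_force: [-0.3, 0.2, -1.6]
grip_width: 0.49
[ 0.46060408 -0.09051045  0.26540868] [-0.25603356  0.19216055 -1.5525821 ] [-0.2407607  -0.11012537  0.04123337] 42.59880796251878
[[-0.0013093   0.99964608  0.02657054]
 [-0.00355496  0.02656575 -0.99964075]
 [-0.99999282 -0.00140329  0.00351892]]
[20.7, -0.1, -0.2, -0.0011, 0.0018, 0.0007]
[20.7, -0.1, -0.1, -0.0011, 0.0018, 0.0007]
```

View pics/side9.png

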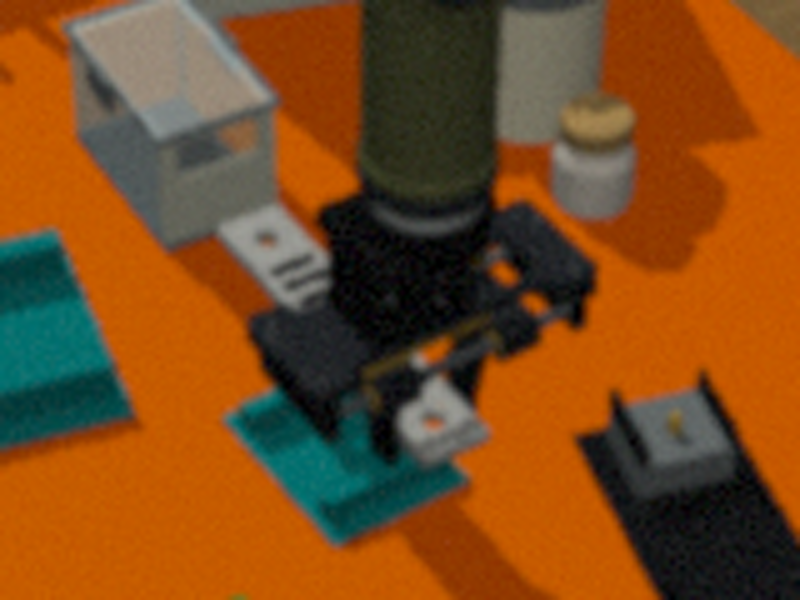

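View pics/top9.png

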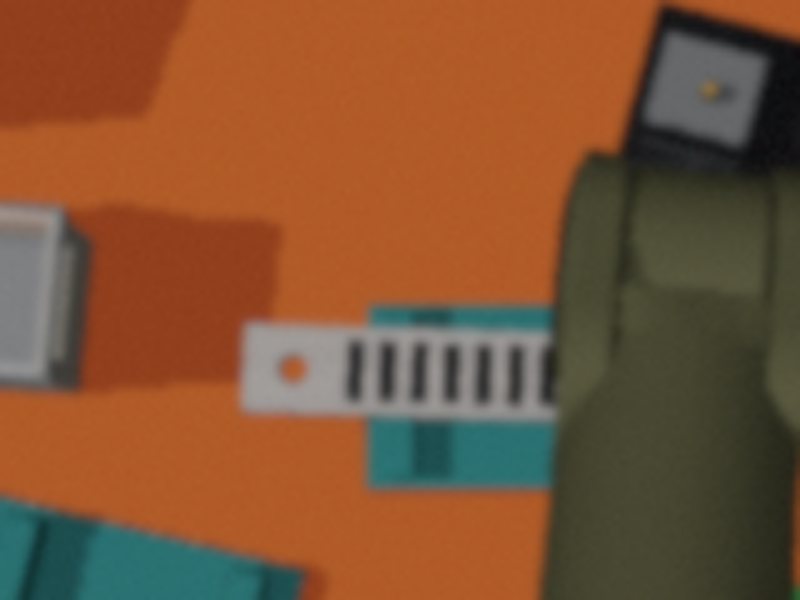

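```bash
python3 - <<'E'
from h import *
def o(q,x0,y0,f): return (np.array(q,float)+.5)/f-.5+[x0,y0]
ht=o([(292,369)],200,190,5);hs=o([(267,238)],230,170,5)
c1,d1=ray("top",ht);c2,d2=ray("side",hs);d1,d2=d1[0],d2[0]
A=np.c_[d1,-d2];k=np.linalg.lstsq(A,c2-c1,rcond=None)[0];print("hole1 tri",c1+d1*k[0],c2+d2*k[1])
print("hole0 side z.105",onz("side",o([(433,418)],230,170,5),.105),"hole1 at z.105",onz("side",hs,.105),onz("top",ht,.105))
q=o([(245,322),(242,411)],200,190,5);print("end1 corners",onz("top",q,.105))
q=o([(545,330),(545,419)],200,190,5);print("edges",onz("top",q,.105))
s=ctrl.get_state();p,r=pose_now();print("grasp",p+r.apply([.164,0,0]))
E
```

```text
hole1 tri [0.46017169 0.08511012 0.10493063] [0.45978195 0.08531026 0.10491376]
hole0 side z.105 [[ 0.4620093  -0.09988135  0.105     ]] hole1 at z.105 [[0.45973377 0.0852237  0.105     ]] [[0.4601649  0.08510274 0.105     ]]
end1 corners [[0.48302859 0.10957368 0.105     ]
 [0.43851435 0.10898381 0.105     ]]
edges [[ 0.48337461 -0.04025688  0.105     ]
 [ 0.43886856 -0.0415485   0.105     ]]
grasp [ 0.46028911 -0.09138812  0.10134776]
```

```bash
python3 -m crank '[20,-1,0,0,0.0035,0,40, 20,-1,0,0,0,0,40, 18,0,0,0,0,0,40, 9,0,0,0,0,0,40, 0,0,0,0,0,0,40]'
python3 - <<'E'
from h import *
s=ctrl.get_state();print(s["position"],s["ft_force"],s["torque"],s["grip_width"]*87)
p,r=pose_now();print("grasp",p+r.apply([.164,0,0]),r.as_matrix()[:,0])
E
```

```text
time: 10.15
position: [0.4582, -0.0911, 0.1977]
tool_rot: [1.19, 1.224, -1.192]
ft_force: [-0.4, -1.0, -2.0]
grip_width: 0.494
[ 0.45815956 -0.091086    0.1977218 ] [-0.41576931 -0.97473052 -2.01706209] [-0.25835935 -0.12005856  0.024151  ] 43.01427645651843
grasp [ 0.45769762 -0.09093287  0.03372253] [-2.81674807e-03  9.33731061e-04 -9.99995597e-01]
```

```bash
python3 -m crank '[2,0,0,0,0,0,40, 1.5,0,0,0,0,0,40, 1,0,0,0,0,0,40, 0.5,0,0,0,0,0,40, 0,0,0,0,0,0,40]'
python3 - <<'E'
from h import *
s=ctrl.get_state();print(s["position"],s["ft_force"],s["torque"],s["grip_width"]*87)
for n,b in(("side",(260,200,360,290)),("top",(200,210,360,310))):
    im=ctrl.get_image(n);np.save(n+"10.npy",im);crop(n,im,*b,5 if n=="top" else 7,n+"10.png")
E
```

```text
time: 10.78
position: [0.4583, -0.0912, 0.1933]
tool_rot: [1.19, 1.222, -1.192]
ft_force: [-0.5, -0.1, -1.0]
grip_width: 0.49
[ 0.45830978 -0.09121127  0.19329818] [-0.49919266 -0.09852437 -1.0106015 ] [-0.13385708 -0.09245947 -0.00888462] 42.64074831121135
```

View pics/side10.png

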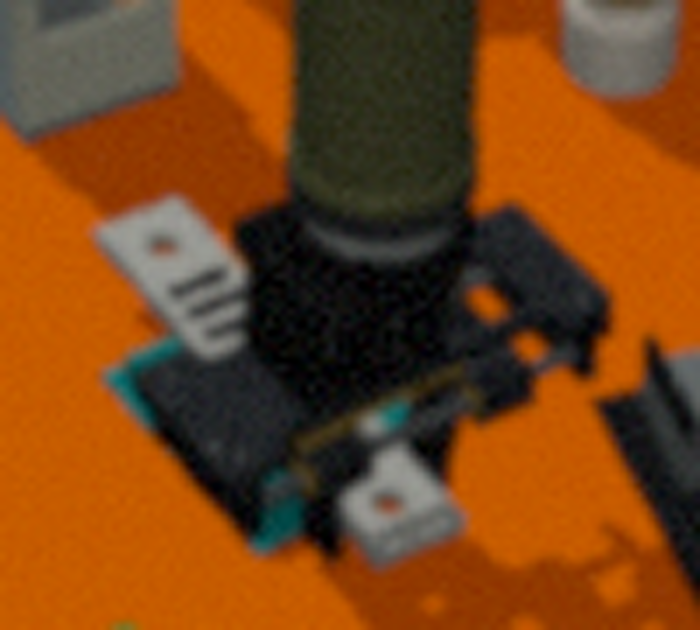

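View pics/top10.png

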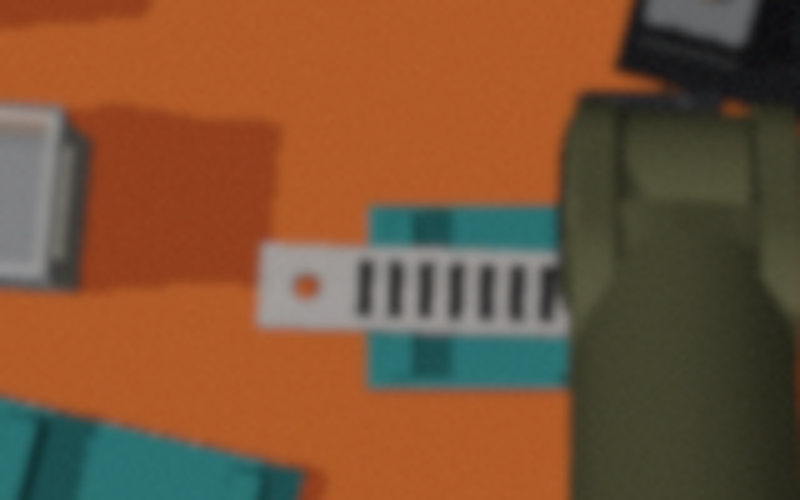

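```bash
python3 -m crank '[-1,0.5,0,-0.013,0,0,40, 0,0,0,-0.013,0,0,40, 1,0,0,0,0,0,40, 0.7,0,0,0,0,0,40, 0,0,0,0,0,0,40]'
python3 - <<'E'
from h import *
s=ctrl.get_state();print(s["position"],s["ft_force"],s["torque"],s["grip_width"]*87)
im=ctrl.get_image("top");crop("top",im,200,210,360,310,5,"top11.png")
E
```

```text
time: 11.5
position: [0.4587, -0.0912, 0.1924]
tool_rot: [1.171, 1.235, -1.172]
ft_force: [-0.6, 1.3, -1.2]
grip_width: 0.495
[ 0.45871932 -0.09117732  0.19243035] [-0.55605288  1.25281233 -1.22206027] [-0.1658604  -0.10977222  0.05385158] 43.028834763208664
```

View pics/top11.png

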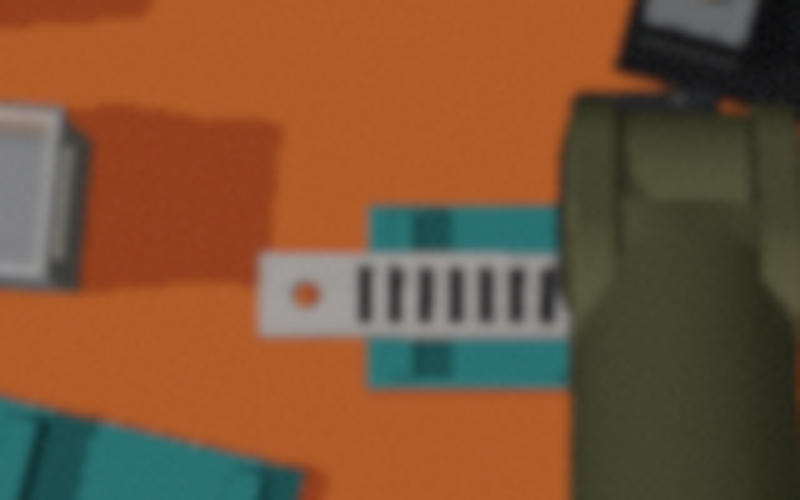

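```bash
python3 -m crank '[0.6,0,0,0,0,0,40, 0.5,0,0,0,0,0,40, 0.5,0,0,0,0,0,40, 0,0,0,0,0,0,40, 0,0,0,0,0,0,40]'
python3 - <<'E'
from h import *
s=ctrl.get_state();print(s["position"],s["ft_force"],s["torque"],s["grip_width"]*87)
E
```

```text
time: 12.18
position: [0.4588, -0.0912, 0.191]
tool_rot: [1.171, 1.234, -1.172]
ft_force: [-0.1, -0.2, -0.6]
grip_width: 0.493
[ 0.45883277 -0.09121214  0.19099996] [-0.05129937 -0.20491995 -0.64616228] [-0.20287326 -0.12232871  0.03056424] 42.8488137835649
```

```bash
python3 -m crank '[0.5,0,0,0,0,0,40, 0.5,0,0,0,0,0,40, 0.5,0,0,0,0,0,40, 0,0,0,0,0,0,40, 0,0,0,0,0,0,40]'
python3 - <<'E'
from h import *
s=ctrl.get_state();print(s["position"],s["ft_force"],s["torque"],s["grip_width"]*87)
E
```

```text
time: 12.8
position: [0.4589, -0.0913, 0.1896]
tool_rot: [1.171, 1.234, -1.172]
ft_force: [0.5, -0.1, 2.4]
grip_width: 0.495
[ 0.45886981 -0.09125349  0.18958286] [ 0.45572806 -0.09469992  2.41872805] [-0.12449641  0.01475696  0.04188434] 43.05368327376727
```

```bash
python3 -m crank '[0,0,0,0,0,0,50, 0,0,0,0,0,0,60, 0,0,0,0,0,0,75, 0,0,0,0,0,0,75, 0,0,0,0,0,0,75]' 20
python3 -m crank '[-20,0,0,0,0,0,80, -30,0,0,0,0,0,80, -40,0,0,0,0,0,80, -30,0,-40,0,0,0,80, 0,0,-40,0,0,0,80]'
python3 - <<'E'
from h import *
s=ctrl.get_state();print(s["position"],s["ft_force"],s["torque"],s["grip_width"]*87)
for n,b in(("side",(260,200,360,290)),("top",(200,210,360,310))):
    im=ctrl.get_image(n);np.save(n+"12.npy",im);crop(n,im,*b,5 if n=="top" else 7,n+"12.png")
E
```

```text
time: 13.42
position: [0.4588, -0.0912, 0.1894]
tool_rot: [1.171, 1.234, -1.172]
ft_force: [0.8, 0.4, -0.6]
grip_width: 0.847
time: 14.05
position: [0.4559, -0.0105, 0.3121]
tool_rot: [1.173, 1.229, -1.17]
ft_force: [0.8, 1.5, -0.5]
grip_width: 0.92
[ 0.45589857 -0.01046101  0.31209435] [ 0.80760056  1.46650888 -0.53951705] [-0.03151221 -0.14858279 -0.03259098] 80.06142254564703
```

View pics/side12.png

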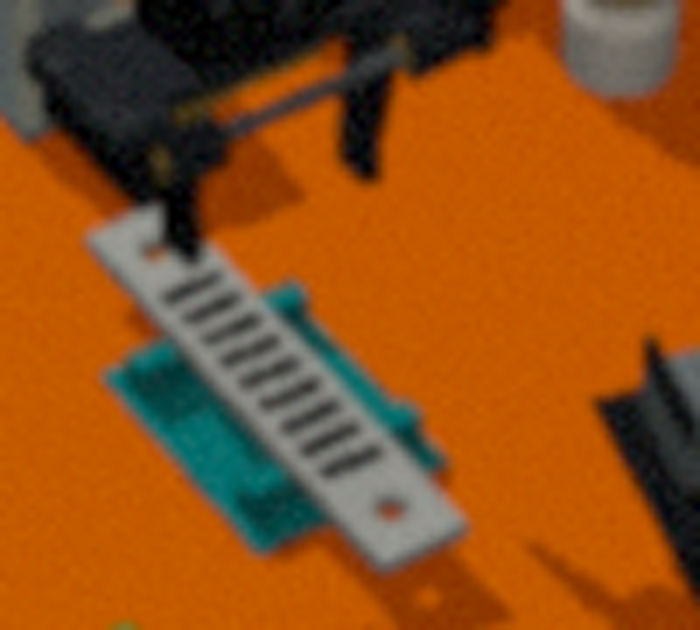

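View pics/top12.png

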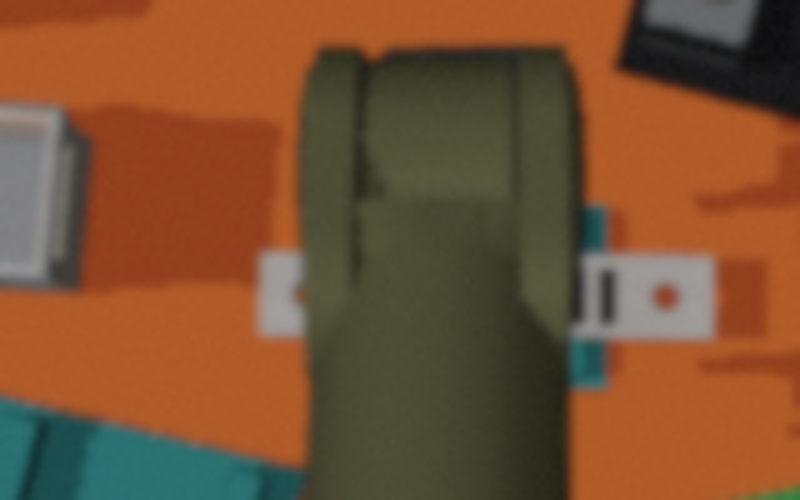

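```bash
python3 - <<'E'
from h import *
def o(q,x0,y0,f): return (np.array(q,float)+.5)/f-.5+[x0,y0]
q=onz("top",o([(259,251),(257,338),(717,255),(715,341)],200,210,5),.032);print(q)
c=q.mean(0);d=(q[:2].mean(0)-q[2:].mean(0));print(c,np.degrees(np.arctan2(d[1],d[0])),np.linalg.norm(d))
s=onz("side",o([(155,248),(389,508)],260,200,7),.032);print(s,s.mean(0),np.degrees(np.arctan2(*(s[0]-s[1])[1::-1])))
s=onz("top",o([(300,295),(665,297)],200,210,5),.032);print(s,s.mean(0),np.degrees(np.arctan2(*(s[0]-s[1])[1::-1])))
p,r=pose_now();print(p,r.as_matrix())
p1,r1=target((c[0],c[1],.0275),0,np.radians(1.75))
plan(p,r,p1,r1,3)
E
```

```text
[[ 0.47636184  0.11072554  0.032     ]
 [ 0.43033547  0.10966791  0.032     ]
 [ 0.48126668 -0.13171029  0.032     ]
 [ 0.43565839 -0.13151584  0.032     ]]
[ 0.45590559 -0.01070817  0.032     ] 91.21153080071203 0.2418638606743689
[[ 0.45421455  0.08683746  0.032     ]
 [ 0.45752364 -0.10370431  0.032     ]] [ 0.4558691  -0.00843342  0.032     ] 90.9949392532746
[[ 0.45366677  0.08804723  0.032     ]
 [ 0.4581613  -0.10463174  0.032     ]] [ 0.45591403 -0.00829226  0.032     ] 91.33627028335225
[ 0.4547728  -0.00684425  0.31036329] [[ 3.82763530e-05  9.98316976e-01  5.79932246e-02]
 [ 6.04422334e-04  5.79931909e-02 -9.98316796e-01]
 [-9.99999817e-01  7.32643263e-05 -6.01185309e-04]]
[39.6, 0.3, 1.3, 0.0092, -0.0002, -0.0]
[39.6, 0.3, 1.3, 0.0092, -0.0002, -0.0]
[39.6, 0.3, 1.3, 0.0092, -0.0002, -0.0]
```

```bash
python3 -m crank '[40,0.3,1.2,0.012,0,0,80, 40,0.3,1.2,0.012,0,0,80, 25,0.3,1,0.012,0,0,80, 0,0,0,0,0,0,80, 0,0,0,0,0,0,80]'
python3 - <<'E'
from h import *
p,r=pose_now();print(p,r.as_matrix())
p1,r1=target((.4559,-.0103,.0275),0,np.radians(1.2))
plan(p,r,p1,r1,1)
E
```

```text
time: 14.78
position: [0.4563, -0.0148, 0.2053]
tool_rot: [1.198, 1.217, -1.198]
ft_force: [-0.1, 0.0, 0.9]
grip_width: 0.918
[ 0.45625064 -0.01482418  0.20525248] [[-6.70850345e-04  9.99881845e-01  1.53572923e-02]
 [ 1.80194641e-04  1.53574164e-02 -9.99882052e-01]
 [-9.99999759e-01 -6.68003917e-04 -1.90475878e-04]]
[13.8, -0.3, -4.5, -0.0056, -0.0002, 0.0007]
```

```bash
python3 -m crank '[13.5,-0.3,-4.5,-0.0056,0,0,80, 0,0,0,0,0,0,80, 0,0,0,0,0,0,55, 0,0,0,0,0,0,40, 0,0,0,0,0,0,40]' 20
python3 -m crank '[0,0,0,0,0,0,40, 0,0,0,0,0,0,40, 0,0,0,0,0,0,40, 0,0,0,0,0,0,40, 0,0,0,0,0,0,40]' 30
python3 - <<'E'
from h import *
s=ctrl.get_state();print(s["position"],s["ft_force"],s["torque"],s["grip_width"]*87)
for n,b in(("side",(260,200,360,290)),):
    im=ctrl.get_image(n);crop(n,im,*b,7,n+"13.png")
E
```

```text
time: 15.4
position: [0.4555, -0.0102, 0.1912]
tool_rot: [1.193, 1.22, -1.195]
ft_force: [-1.2, -0.2, -0.2]
grip_width: 0.662
time: 16.02
position: [0.4555, -0.0102, 0.1911]
tool_rot: [1.193, 1.22, -1.194]
ft_force: [1.6, -0.8, 0.1]
grip_width: 0.501
[ 0.45554103 -0.01020844  0.19109726] [ 1.60048228 -0.78873377  0.08914726] [-0.04359298 -0.36426364 -0.07202237] 43.56672220135076
```

View pics/side13.png

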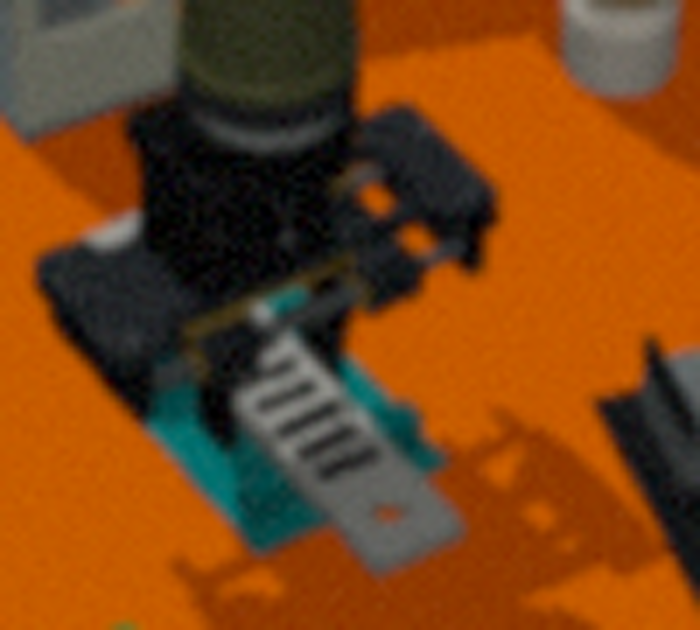

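```bash
python3 -m crank '[0,0,0,0,0,0,40, -20,0,0,0,0,0,40, -30,0,0,0,0,0,40, -30,0,0,0,0,0,40, 0,0,0,0,0,0,40]' 50
python3 - <<'E'
from h import *
s=ctrl.get_state();print(s["position"],s["ft_force"],s["torque"],s["grip_width"]*87)
p,r=pose_now()
p1,r1=target((.5992,-.2165,.10),0,np.radians(-13.9))
plan(p,r,p1,r1,7)
for n,b in(("side",(260,170,360,290)),):
    im=ctrl.get_image(n);crop(n,im,*b,6,n+"14.png")
E
```

```text
time: 16.7
position: [0.4561, -0.01, 0.2725]
tool_rot: [1.194, 1.217, -1.193]
ft_force: [1.1, 0.1, -1.6]
grip_width: 0.5
[ 0.45605391 -0.01004458  0.2724772 ] [ 1.10685891  0.1117284  -1.563606  ] [ 0.03999712 -0.14478224 -0.03642279] 43.46479256447844
[1.3, 19.8, 29.9, 0.0376, 0.0001, -0.0002]
[1.3, 20.9, 29.1, 0.0376, 0.0001, -0.0002]
[1.3, 22.0, 28.3, 0.0376, 0.0001, -0.0002]
[1.2, 23.1, 27.5, 0.0376, 0.0001, -0.0002]
[1.2, 24.1, 26.6, 0.0376, 0.0001, -0.0002]
[1.2, 25.1, 25.7, 0.0376, 0.0001, -0.0002]
[1.2, 26.0, 24.7, 0.0376, 0.0001, -0.0002]
```

View pics/side14.png

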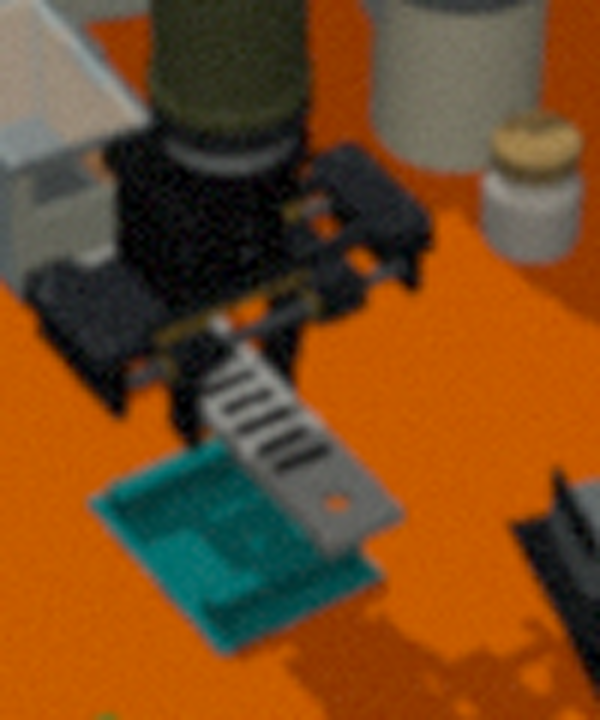

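Lifted level. On to the tray.

```bash
python3 -m crank '[0,20,30,0.0376,0,0,40, 0,21,29,0.0376,0,0,40, 0,22,28.3,0.0376,0,0,40, 0,23,27.5,0.0376,0,0,40, 0,24,26.6,0.0376,0,0,40]'
python3 -m crank '[0,25,25.7,0.0376,0,0,40, 3,26,24.7,0.0376,0,0,40, 0,0,0,0,0,0,40, 0,0,0,0,0,0,40, 0,0,0,0,0,0,40]'
python3 - <<'E'
from h import *
s=ctrl.get_state();print(s["position"],s["ft_force"],s["torque"],s["grip_width"]*87)
p,r=pose_now();print("grasp",p+r.apply([.164,0,0]),r.as_matrix())
for n,b in(("side",(325,215,425,325)),("top",(310,160,450,270))):
    im=ctrl.get_image(n);np.save(n+"15.npy",im);crop(n,im,*b,5 if n=="top" else 6,n+"15.png")
E
```

```text
time: 17.38
position: [0.5575, -0.1583, 0.2682]
tool_rot: [1.33, 1.13, -1.336]
ft_force: [0.7, 0.2, -1.0]
grip_width: 0.497
time: 18.0
position: [0.5982, -0.215, 0.267]
tool_rot: [1.383, 1.089, -1.386]
ft_force: [-0.3, -0.0, -1.9]
grip_width: 0.5
[ 0.59821215 -0.2149883   0.26696815] [-0.30023472 -0.0326986  -1.9493507 ] [ 0.01832874 -0.0439111  -0.00489718] 43.48912625498768
grasp [ 0.59769442 -0.21479948  0.10296907] [[-3.15688674e-03  9.71291048e-01 -2.37873356e-01]
 [ 1.15139367e-03 -2.37870853e-01 -9.71296109e-01]
 [-9.99994354e-01 -3.34015768e-03 -3.67407026e-04]]
```

View pics/side15.png

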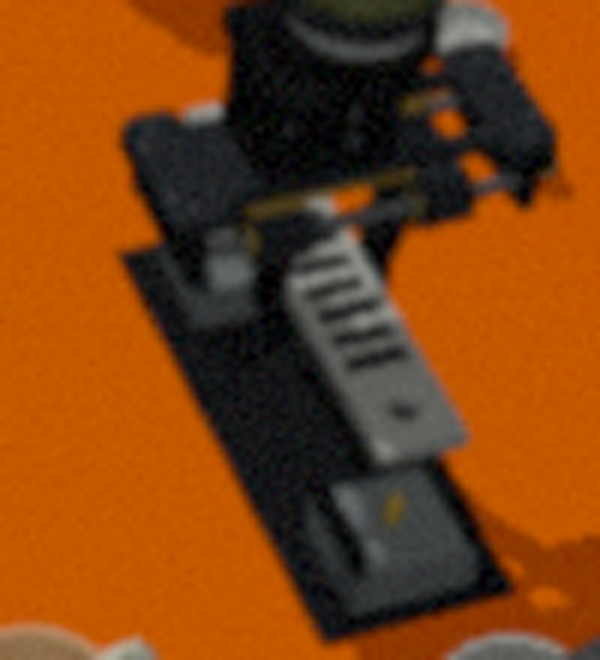

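View pics/top15.png

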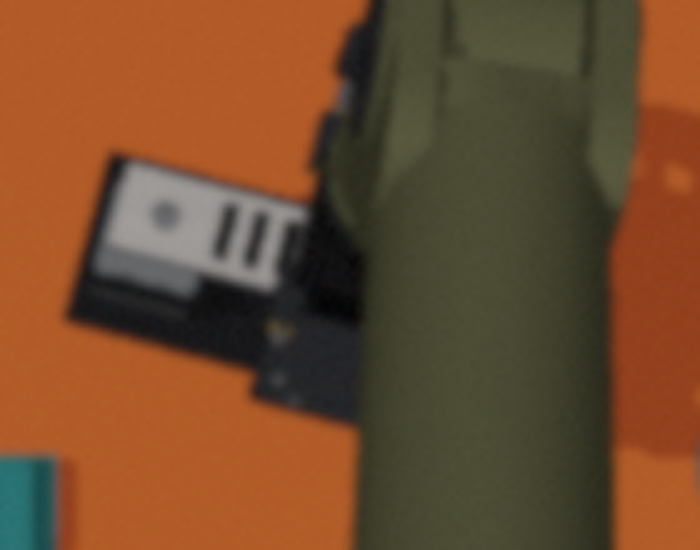

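```bash
cat >> h.py <<'E'
def blob(im,cx,cy,rad,dark=True,chan=None):
    x0,y0=int(round(cx))-rad,int(round(cy))-rad
    c=im[y0:y0+2*rad+1,x0:x0+2*rad+1].astype(float)
    if chan is None: g=c.mean(2)
    else: g=chan(c)
    if dark: g=-g
    g=g-np.median(np.r_[g[0],g[-1],g[:,0],g[:,-1]]);g[g<.35*g.max()]=0
    Y,X=np.mgrid[0:2*rad+1,0:2*rad+1];return np.array([x0+(g*X).sum()/g.sum(),y0+(g*Y).sum()/g.sum()])
E
python3 - <<'E'
from h import *
def o(q,x0,y0,f): return (np.array(q,float)+.5)/f-.5+[x0,y0]
t0=np.load("top.npy");s1=np.load("side1.npy");t=np.load("top15.npy");s=np.load("side15.npy")
ye=lambda c:c[...,0]+c[...,1]-2*c[...,2]
pt=[blob(t0,*o(q,310,170,5),3,False,ye) for q in((160,190),(503,284))]
print("pins top px",pt,o([(160,190),(503,284)],310,170,5))
PT=onz("top",pt,.042);print(PT,PT.mean(0),np.linalg.norm(PT[0]-PT[1]),np.degrees(np.arctan2(*(PT[0]-PT[1])[1::-1])))
ps=[blob(s1,*o(q,335,235,8),4,False,ye) for q in((240,158),(445,520))]
print("side",ps)
PS=onz("side",ps,.037);print(PS,PS.mean(0),np.linalg.norm(PS[0]-PS[1]),np.degrees(np.arctan2(*(PS[0]-PS[1])[1::-1])))
h=blob(t,*o((166,214),310,160,5),4);print("hole top",h,o((166,214),310,160,5),onz("top",[h],.107))
h=blob(s,*o((404,410),325,215,6),3);print("hole side",h,o((404,410),325,215,6),onz("side",[h],.107))
E
```

```text
pins top px [array([341.53661784, 207.51398136]), array([410.29065301, 226.24071703])] [[341.6 207.6]
 [410.2 226.4]]
[[ 0.6225872  -0.12440833  0.042     ]
 [ 0.5772753  -0.30854227  0.042     ]] [ 0.59993125 -0.2164753   0.042     ] 0.18962719551689333 76.17527399408911
side [array([364.52518657, 253.91231343]), array([390.11184211, 299.2622807 ])]
[[ 0.62378083 -0.12221046  0.037     ]
 [ 0.57822148 -0.30712499  0.037     ]] [ 0.60100115 -0.21466773  0.037     ] 0.19044431103135429 76.15910052659872
hole top [342.63120347 202.45688586] [342.8 202.4] [[ 0.62128711 -0.12261188  0.107     ]]
hole side [391.69012945 283.08576052] [391.91666667 282.91666667] [[ 0.5739501  -0.30691087  0.107     ]]
```

```bash
python3 -m crank '[15,1.3,0,0,0.003,0,40, 15,1.2,0,0,0,0,40, 12,0,0,0,0,0,40, 3,0,0,0,0,0,40, 0,0,0,0,0,0,40]'
python3 - <<'E'
from h import *
s=ctrl.get_state();print(s["position"],s["ft_force"],s["torque"],s["grip_width"]*87)
p,r=pose_now();print("grasp",p+r.apply([.164,0,0]),r.as_matrix())
for n,b in(("side",(325,215,425,325)),("top",(310,160,450,270))):
    im=ctrl.get_image(n);np.save(n+"16.npy",im);crop(n,im,*b,5 if n=="top" else 6,n+"16.png")
E
```

```text
time: 18.73
position: [0.601, -0.2169, 0.2224]
tool_rot: [1.387, 1.089, -1.385]
ft_force: [0.7, -0.4, -0.8]
grip_width: 0.497
[ 0.60101894 -0.21689122  0.22238746] [ 0.71642301 -0.38108092 -0.81508907] [ 0.0244058  -0.0848272   0.01661282] 43.19556473870001
grasp [ 0.60080813 -0.21632268  0.05838858] [[-0.00128545  0.9708381  -0.23973261]
 [ 0.0034667  -0.23972704 -0.97083414]
 [-0.99999316 -0.00207904 -0.00305745]]
```

View pics/side16.png

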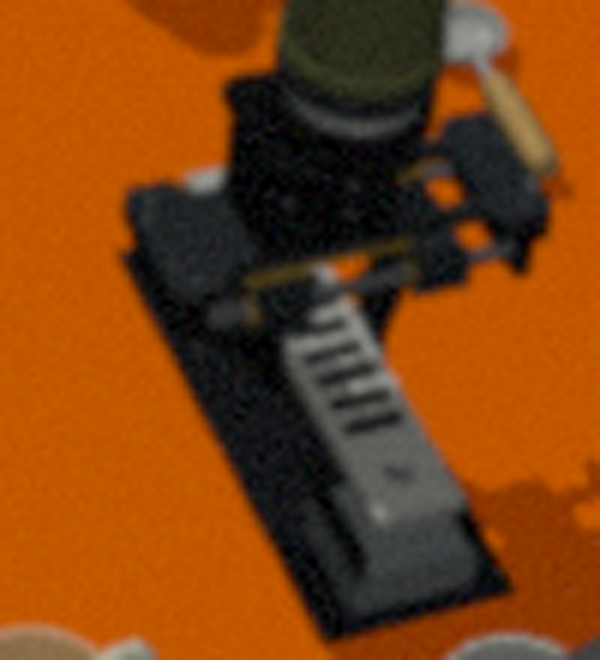

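View pics/top16.png

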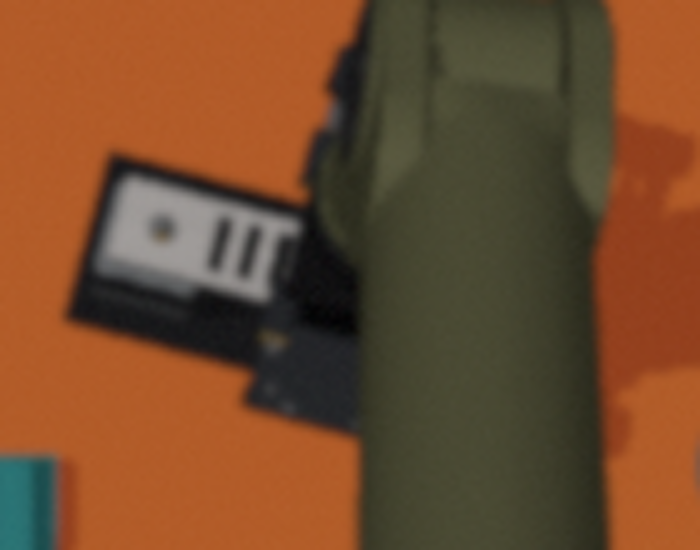

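```bash
python3 - <<'E'
from h import *
def o(q,x0,y0,f): return (np.array(q,float)+.5)/f-.5+[x0,y0]
t=np.load("top16.npy");s=np.load("side16.npy")
tv=np.array([.239,.971]);w=np.array([.971,-.239])
def rep(n,a,b):
    d=b[:2]-a[:2];print(n,a,"need t %.1f w %.1f"%(1000*d@tv,1000*d@w))
h=blob(t,*o((162,227),310,160,5),4);print(h,o((162,227),310,160,5))
rep("top",onz("top",[h],.0633)[0],np.array([.6225872,-.12440833]))
h=blob(s,*o((399,471),325,215,6),3);print(h,o((399,471),325,215,6))
rep("side",onz("side",[h],.0633)[0],np.array([.57822148,-.30712499]))
# edges in side: end0 corners top
q=onz("side",o([(376,522),(470,492)],325,215,6),.0613);print(q,q.mean(0))
q=onz("top",o([(126,172),(104,259)],310,160,5),.0633);print("end1",q,q.mean(0))
crop("top",t,325,190,375,225,14,"t16b.png",proj("top",PP:=[[.6225872,-.12440833,.0633],[.6225872,-.12440833,.044]]))
crop("side",s,375,275,410,315,14,"s16b.png",proj("side",[[.57822,-.30712,.0633],[.57822,-.30712,.044]]))
E
```

```text
[342.08760876 205.27452745] [342. 205.]
top [ 0.62389472 -0.12432518  0.0633    ] need t -0.4 w -1.2
[390.97278912 293.49931973] [391.08333333 293.08333333]
side [ 0.57684353 -0.30801345  0.0633    ] need t 1.2 w 1.1
[[ 0.55110596 -0.32466182  0.0613    ]
 [ 0.59946941 -0.33345471  0.0613    ]] [ 0.57528768 -0.32905826  0.0613    ]
end1 [[ 0.65369152 -0.10452721  0.0633    ]
 [ 0.60654415 -0.09397506  0.0633    ]] [ 0.63011783 -0.09925114  0.0633    ]
```

View pics/t16b.png

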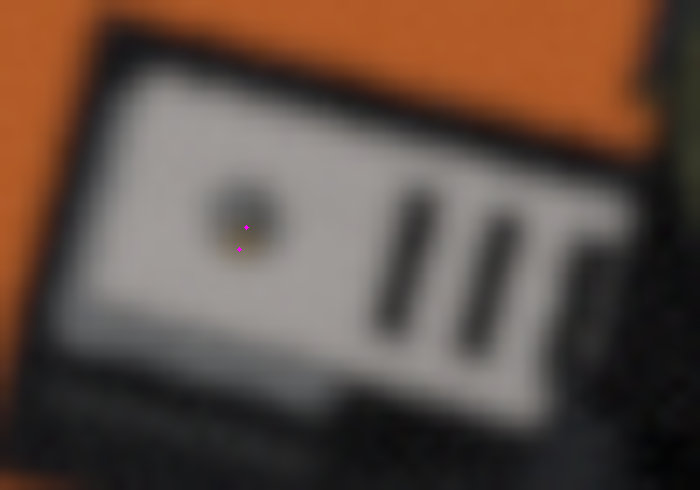

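View pics/s16b.png

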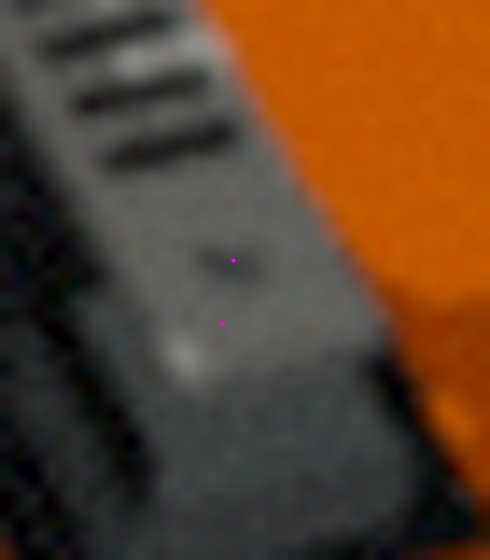

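```bash
python3 -m crank '[5,0,0,0,0,0,40, 4,0,0,0,0,0,40, 2,0,0,0,0,0,40, 1,0,0,0,0,0,40, 0,0,0,0,0,0,40]' 50
python3 - <<'E'
from h import *
s=ctrl.get_state();print(s["position"],s["ft_force"],s["torque"],s["grip_width"]*87)
for n,b in(("side",(365,255,415,320)),("top",(320,180,380,230))):
    im=ctrl.get_image(n);np.save(n+"17.npy",im);crop(n,im,*b,10 if n=="top" else 9,n+"17.png")
E
```

```text
time: 19.45
position: [0.601, -0.2169, 0.2106]
tool_rot: [1.387, 1.088, -1.385]
ft_force: [0.9, -0.7, -2.0]
grip_width: 0.5
[ 0.60101782 -0.21691803  0.21064317] [ 0.85205616 -0.67579778 -2.01844427] [-0.02622299 -0.09672864  0.01797943] 43.51930722572818
```

View pics/side17.png

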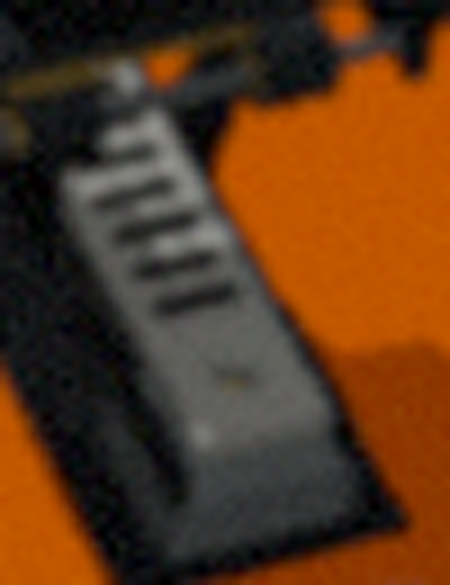

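View pics/top17.png

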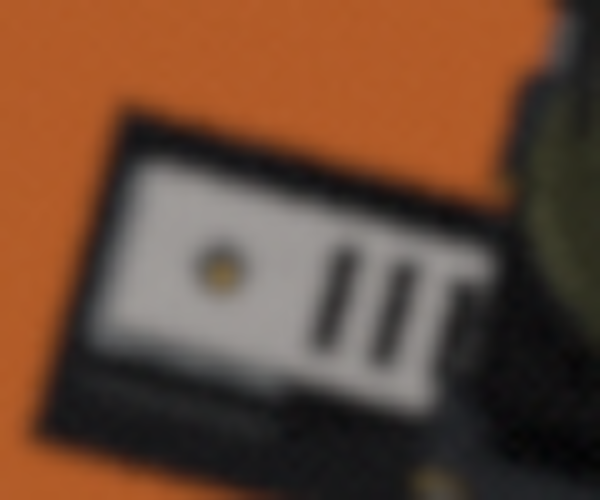

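```bash
python3 -m crank '[1.5,0,0,0,0,0,40, 1.5,0,0,0,0,0,40, 1.5,0,0,0,0,0,40, 0,0,0,0,0,0,40, 0,0,0,0,0,0,40]'
python3 - <<'E'
from h import *
s=ctrl.get_state();print(s["position"],s["ft_force"],s["torque"],s["grip_width"]*87)
for n,b in(("side",(365,255,415,320)),("top",(320,180,380,230))):
    im=ctrl.get_image(n);crop(n,im,*b,10 if n=="top" else 9,n+"18.png")
E
```

```text
time: 20.18
position: [0.601, -0.2169, 0.2062]
tool_rot: [1.387, 1.088, -1.385]
ft_force: [0.8, -0.6, -1.0]
grip_width: 0.496
[ 0.6010263  -0.21689779  0.20619573] [ 0.75283989 -0.64006539 -0.97737654] [-0.03759169 -0.14230026 -0.02501833] 43.172767695568105
```

View pics/side18.png

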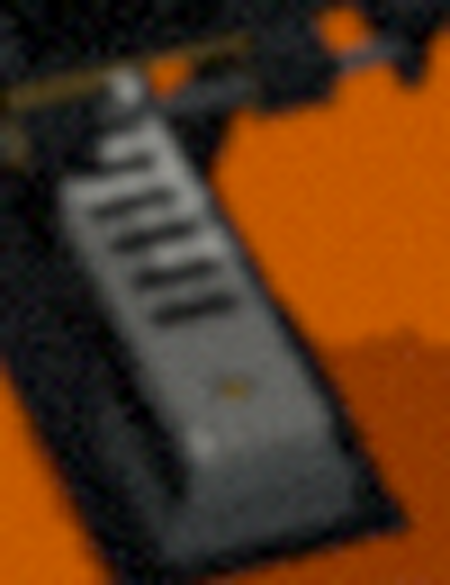

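View pics/top18.png

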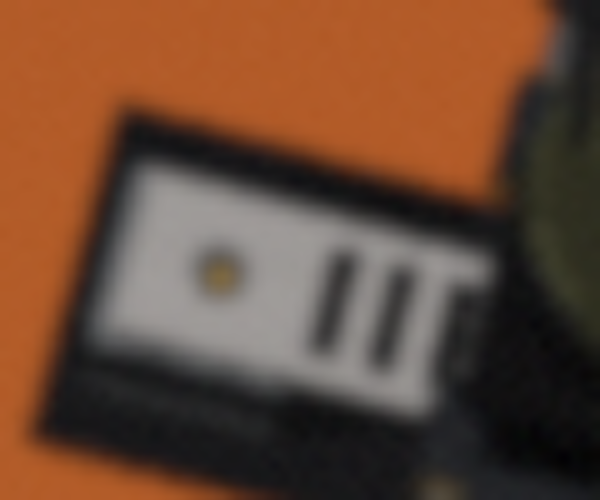

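```bash
python3 -m crank '[2,0,0,0,0,0,40, 2,0,0,0,0,0,40, 2,0,0,0,0,0,40, 1,0,0,0,0,0,40, 0,0,0,0,0,0,40]'
python3 -c "
from h import *
s=ctrl.get_state();print(s['position'],s['ft_force'],s['torque'])"
```

```text
time: 20.9
position: [0.601, -0.2169, 0.1991]
tool_rot: [1.387, 1.088, -1.385]
ft_force: [0.2, -0.2, -1.5]
grip_width: 0.499
[ 0.60096896 -0.21685949  0.19906369] [ 0.23561541 -0.20297442 -1.52892414] [-0.00761249 -0.06203463 -0.01886377]
```

```bash
python3 -m crank '[0.8,0,0,0,0,0,40, 0.6,0,0,0,0,0,40, 0.6,0,0,0,0,0,40, 0,0,0,0,0,0,40, 0,0,0,0,0,0,40]'
python3 -c "
from h import *
s=ctrl.get_state();print(s['position'],s['ft_force'],s['torque'])"
```

```text
time: 21.52
position: [0.601, -0.2169, 0.1972]
tool_rot: [1.387, 1.088, -1.385]
ft_force: [0.5, 0.2, -2.2]
grip_width: 0.499
[ 0.60100229 -0.21687821  0.1972116 ] [ 0.45402559  0.19938619 -2.15451102] [-0.03910899 -0.04254506 -0.0214204 ]
```

```bash
python3 -m crank '[0.5,0,0,0,0,0,40, 0.4,0,0,0,0,0,40, 0.3,0,0,0,0,0,40, 0,0,0,0,0,0,40, 0,0,0,0,0,0,40]'
python3 -c "
from h import *
s=ctrl.get_state();print(s['position'],s['ft_force'],s['torque'])"
```

```text
time: 22.15
position: [0.6011, -0.2168, 0.1972]
tool_rot: [1.387, 1.088, -1.385]
ft_force: [-3.8, 1.9, 6.3]
grip_width: 0.497
[ 0.60105589 -0.21680886  0.19715964] [-3.77600555  1.88483615  6.27560211] [ 0.1430751   0.66650531 -0.01681134]
```

```bash
python3 -m crank '[0,0,0,0,0,0,46, 0,0,0,0,0,0,55, 0,0,0,0,0,0,70, 0,0,0,0,0,0,70, 0,0,0,0,0,0,70]' 10
python3 - <<'E'
from h import *
s=ctrl.get_state();print(s["position"],s["ft_force"],s["torque"],s["grip_width"]*87)
for n,b in(("side",(365,255,415,320)),("top",(320,180,380,230))):
    im=ctrl.get_image(n);crop(n,im,*b,10 if n=="top" else 9,n+"19.png")
E
```

```text
time: 22.78
position: [0.601, -0.2169, 0.1959]
tool_rot: [1.387, 1.088, -1.385]
ft_force: [-0.0, 0.6, -0.1]
grip_width: 0.79
[ 0.60098767 -0.21686941  0.19589186] [-0.04528166  0.56633142 -0.1162552 ] [-0.05019451 -0.06682714  0.02275225] 68.77171283277055
```

View pics/side19.png

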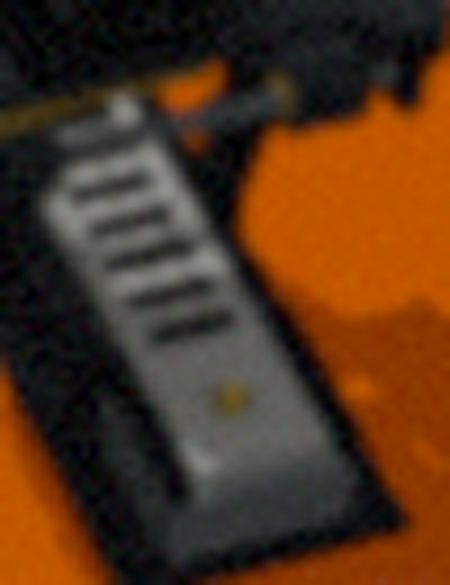

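View pics/top19.png

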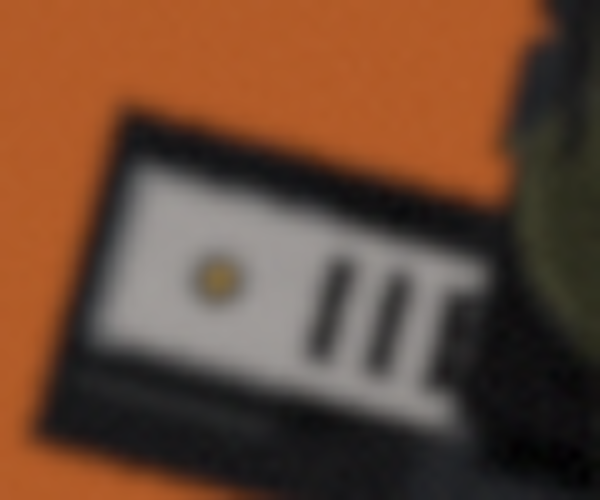

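Released, with both pins in their holes. Retreating straight up, then aside for a clear look.

```bash
python3 -m crank '[-15,0,0,0,0,0,75, -30,0,0,0,0,0,75, -40,0,0,0,0,0,75, -50,0,0,0,0,0,75, -50,0,0,0,0,0,75]'
python3 -m crank '[-20,0,-50,0,0,0,75, 0,-15,-55,0,0,0,75, 0,-15,-55,0,0,0,75, 0,-15,-55,0,0,0,75, 0,0,0,0,0,0,75]'
python3 - <<'E'
from h import *
s=ctrl.get_state();print(s["position"],s["ft_force"],s["torque"],s["grip_width"]*87)
for n,b in(("side",(335,235,420,325)),("top",(310,170,450,270))):
    im=ctrl.get_image(n);np.save(n+"20.npy",im);cv2.imwrite(f"pics/{n}20f.png",im[:,:,::-1])
    crop(n,im,*b,5 if n=="top" else 6.5,n+"20.png")
E
```

```text
time: 23.5
position: [0.601, -0.2172, 0.3838]
tool_rot: [1.387, 1.087, -1.384]
ft_force: [-0.5, -0.1, 0.3]
grip_width: 0.866
time: 24.12
position: [0.6081, 0.0094, 0.4037]
tool_rot: [1.382, 1.095, -1.374]
ft_force: [0.0, 0.5, 1.2]
grip_width: 0.86
[0.60813733 0.00943072 0.40370507] [0.03475163 0.46148479 1.23833834] [-0.04841156 -0.06412078 -0.04797036] 74.8178239751862
```

View pics/side20.png

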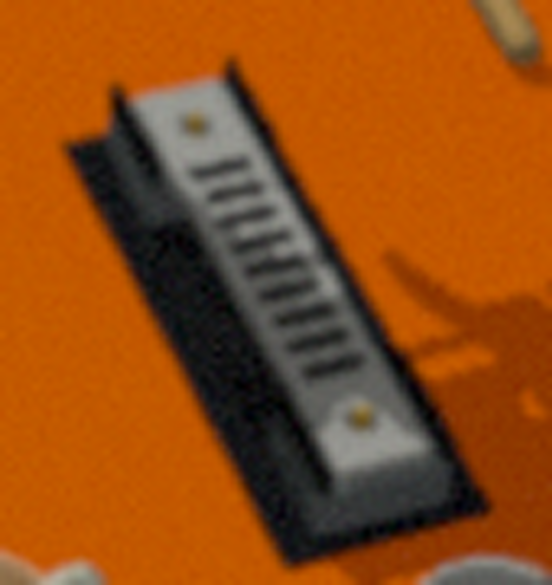

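View pics/top20.png

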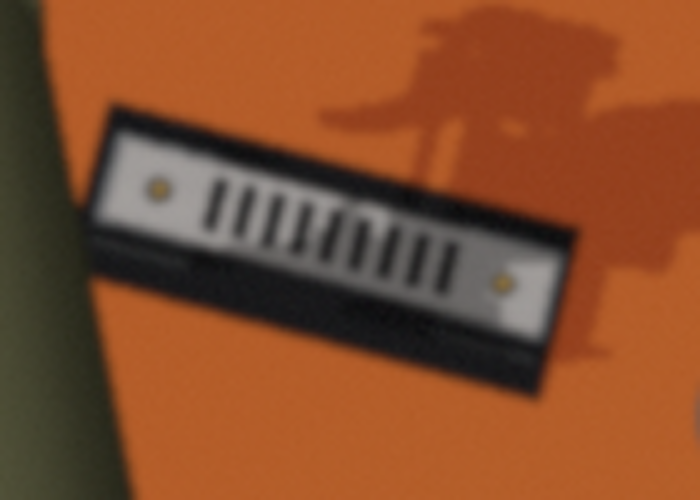

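View pics/side20f.png

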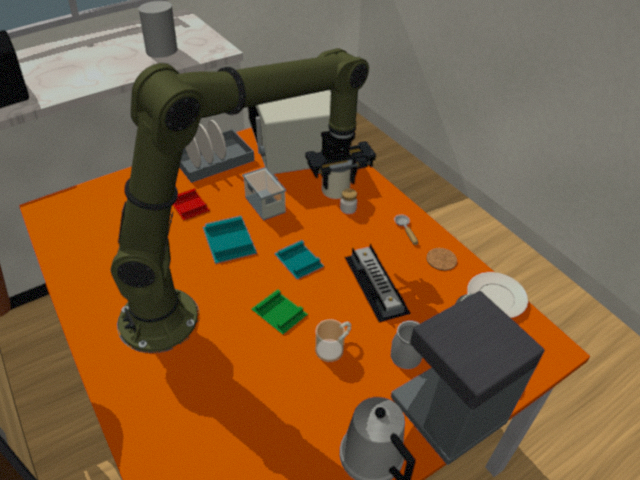

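View pics/top20f.png

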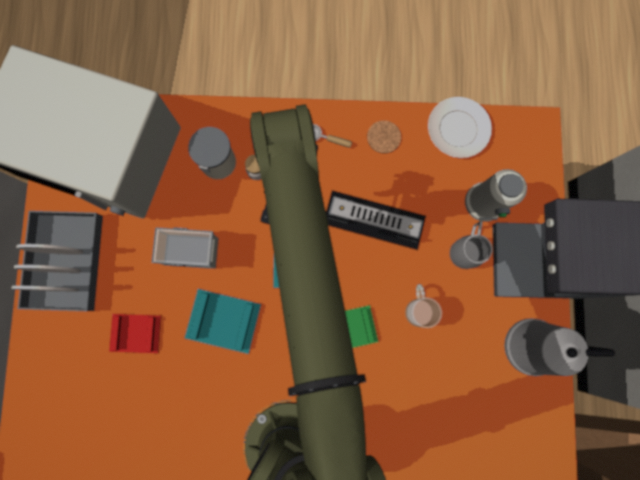

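```bash
python3 - <<'E'
from h import *
a=np.load("side1.npy").astype(int);b=np.load("side20.npy").astype(int)
for n,(x0,y0,x1,y1) in dict(mug=(312,315,355,365),jug=(388,318,425,372),sugar=(338,205,360,216)).items():
    print(n,np.abs(a-b)[y0:y1,x0:x1].mean())
a=np.load("top.npy").astype(int);b=np.load("top20.npy").astype(int)
for n,(x0,y0,x1,y1) in dict(canister=(187,125,238,182),jug=(448,228,495,272),mug=(404,283,446,330)).items():
    print(n,np.abs(a-b)[y0:y1,x0:x1].mean())
ctrl.close_job()
print(ctrl.get_state()["time"])
E
```

```text
mug 2.6745736434108527
jug 5.9224224224224224
sugar 2.8044077134986227
canister 6.633986928104576
jug 8.209058671824629
mug 8.40999662276258
the job is handed in; nothing more can be done
the job is handed in; nothing more can be done
```

The grille is seated on the black drip tray. In the last pictures from both cameras the brass pins stand in both holes and the bar appears to lie flat on both saddles. I handed the job in after about 24 s of the allowed 58 s.

- **Caddy to rest:** I gripped the grille by its protruding end and drew it out at its slant. I laid it across the smaller teal rest, within about 2 mm of centre and about half a degree of its line, and let go.
- **Rest to tray:** I took it again by the middle and lowered it over the pins until it touched the saddles. The highest force I read was about 7.5 N. I then released it and moved the arm clear, and nothing was touching it.
- **Bystanders:** the mug, jug, canister and sugar jar look unmoved in the before-and-after pictures. I compared image differences for each:

| Item | Mean difference, side camera | Mean difference, top camera |
|---|---|---|
| Mug | 2.7 | 8.4 |
| Jug | 5.9 | 8.2 |
| Canister | not compared | 6.6 |
| Sugar jar | 2.8 (only a small strip compared) | not compared |

 The top-camera figures are higher, and I did not look into why. I had no other check on these four.
- **Pin alignment:** before lowering, the two cameras disagreed by about 1–2 mm on where the pins were. I steered between them and relied on seeing both pins inside the holes.

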